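# Clamp a bonsai pot on the sloping work stand with its turnbuckle

## Task

Stand the empty square clay pot, mouth up, on the sloping bed of the pot clamp, its underside flat on the wood in the middle between the two rubber pads, and let go of it. Then turn the spoked turnbuckle body so that both jaws draw in together, until both pads are pressed visibly back on their springs, about half of their travel and not right up to their stops, and take the hand away. Leave the round pot, the cup and the brush where they are.

Things in the scene. Friction and masses are not known exactly. Their poses are not given: they have to be found in the camera images.
- square_pot: Empty square terracotta pot, open at the top, 64 x 64 mm outside, straight sides, 110 mm tall, wall 8 mm, 0.3 to 0.65 kg. Origin at the centre of its underside, z up through the mouth, x and y square to the faces. It starts upright on the table; it can be gripped across two opposite outer faces.
- bed: Plywood bed of the fixed pot clamp, 200 (x) x 100 (y) x 12 mm. Origin: middle of its top face, 60 mm above the table, where the pot's underside belongs. z is the bed's normal; x is level; the bed falls 23 degrees towards its own +y (roughly the robot's left), so z leans 23 degrees that way. A wooden fence 66 mm long, 40 mm high at bed y = +37 mm (inner face) stops the pot sliding down.
- clamp: The clamp's plywood foot, 250 x 270 x 12 mm, fixed to the table. The bed's middle lies at (0, 75, 60) mm in its frame. Two jaws slide along bed x, one from each side: steel arms 22 mm thick, at bed z 16 to 56 mm, bed y -170 to +5 mm (60 mm high at the turnbuckle end). The upper 50 mm of a pot standing on the bed is clear for fingers.
- turnbuckle_center (a point): Middle of the turnbuckle body, on its axis: bed (0, -150, 36) mm, 152 mm above the table, uphill of the bed. The axis is level, along bed x. Its frame turns too, x along bed x, z along one spoke. Steel sleeve 34 mm across, 100 mm long, between two threaded rods; six round spokes (14 mm thick, 60 degrees apart, tips 85 mm from the axis) stand out from its middle.
- spoke_tip (a point): Tip of the spoke that lies along the turnbuckle body's z, 85 mm from the axis. The other five are at steps of 60 degrees.
- turnbuckle (a joint): Turn of the body (rad), 0 fully open to 4.3; starts at 0.5 to 1.25. It grows, drawing both jaws in, as the top spokes move towards the pot (bed +y). At 0 one spoke points along bed z. Each jaw moves 1 mm per 10 degrees: an unpressed pad face is 45 mm minus 5.73 mm per rad from the bed's middle. Stiff thread, about 0.25 N m; stays where left.
- pad_left (a joint): How far the pad at bed -x is pushed back into its jaw (m): 0 free, 0.010 at its stop. Spring 1.5 N per mm.
- pad_right (a joint): How far the pad at bed +x is pushed back into its jaw (m): 0 free, 0.010 at its stop. Spring 1.5 N per mm.
- pad_left_face (a point): Middle of the face of the pad at bed -x, that meets the pot: rubber, 44 mm (bed y -26 to +18) x 40 mm (bed z 16 to 56).
- pad_right_face (a point): Middle of the face of the pad at bed +x, that meets the pot: rubber, 44 mm (bed y -26 to +18) x 40 mm (bed z 16 to 56).
- round_pot: Bystander: round terracotta pot, 84 mm across, 85 mm tall, origin at the centre of its underside. It may change places with the square pot.
- cup: Bystander: plain pale cup, 80 mm across, 100 mm tall, origin at the centre of its underside.
- brush: Bystander: flat brush lying on the table, 200 mm long, 42 mm wide, 20 mm high, origin on its underside at the middle, bristles towards its +x.

How it is judged:
On the way:
1. the square pot stands on the bed between the still-open pads, let go (z of square_pot in the frame of bed between -0.006 and 0.006 m and angle between the z axis of square_pot and the z axis of bed, either way round below 0.1 rad and y of square_pot in the frame of bed between -0.025 and 0.015 m and x of square_pot in the frame of bed between -0.012 and 0.012 m and value of joint each of pad_left, pad_right below 0.001 m and contact force between square_pot and the fingers below 0.1 N), for 0.2 s.
At the end, for the whole second after the job is handed in: Pot on the bed (within 6 mm, axis within 0.10 rad of its normal, centre within 12 mm along bed x, -25 to +15 mm along bed y); both pads pushed back 1.5 to 8 mm; pot and turnbuckle at rest. Round pot, cup and brush never moved over 25 mm (z of square_pot in the frame of bed between -0.006 and 0.006 m and angle between the z axis of square_pot and the z axis of bed, either way round below 0.1 rad and y of square_pot in the frame of bed between -0.025 and 0.015 m and x of square_pot in the frame of bed between -0.012 and 0.012 m and value of joint pad_left between 0.0015 and 0.008 m and value of joint pad_right between 0.0015 and 0.008 m and linear speed of square_pot below 0.02 m/s and angular speed of square_pot below 0.2 rad/s and velocity of joint turnbuckle between -0.05 and 0.05 rad/s); the robot touches nothing.
It fails at once if the round pot moved by more than 25 mm (distance of round_pot from where it was at the start of the episode above 0.025 m).
It fails at once if the cup moved by more than 25 mm (distance of cup from where it was at the start of the episode above 0.025 m).
It fails at once if the brush moved by more than 25 mm (distance of brush from where it was at the start of the episode above 0.025 m).
It also fails if it takes over 72 s, if anything falls off the work surface, if the arm or the gripper's body presses on something with over 40 N, if the wrist force passes 120 N, or if a joint passes its speed limit or range.

## Robot

A 6-joint arm with a two-finger parallel gripper is mounted at the origin on the work surface. World frame = base frame: x ahead of the robot, y to its left, z up, the work surface at z = 0. Lengths are in m, angles in rad, forces in N, time in s.
With the tool pointing down it reaches from about 0.25 to 0.725 m from the base axis. Payload 4 kg.
Tool frame: the origin (TCP) lies midway between the tips of the shut fingers; the grasp point (between the pads) lies 19 mm behind it; y points along the fingers, x is the direction in which the jaws open and shut, and the axes are right-handed (so a half turn about y gives the same grasp; the last joint's range is limited). The gripper opens to 85 mm and grips with 20 to 120 N. Pads are 22 mm wide; open, the fingers measure 114 mm over their backs; the gripper's body (76 mm by 85 mm) begins 54 mm behind the grasp point. The pads swing forward as they close: fully open they stand 13 mm farther back than shut.
Start: joints at [-1.2, 0.241, 0.005, 1.335, 0, 1.571], TCP at [0.181, -0.466, 0.231] pointing down, gripper open.
Joint ranges: [-2.72, 2.72], [-1.05, 1.87], [-1.09, 1.28], [-1.99, 2.15], [-1.42, 1.44], [-3.14, 3.14]. Speed limits (rad/s): [2.79, 2.79, 3.14, 3.14, 3.14, 3.14].

## Interface

Orientations are given as a unit quaternion [x, y, z, w].
In Python, from workcell import bot gives the robot as it stands. The module is installed in compiled form; this text tells all that it offers.
- The arm moves only by the shell command python3 -m inch 'ROWS'. ROWS is text: rows parted by semicolons, each of 7 numbers parted by spaces: the turn, a rotation vector about the tool's x, y, z in degrees, then the shift along the tool's x, y, z in mm, then the closure, from 0 (fully open) to 1 (shut). In form: ax ay az dx dy dz fingers; .... A call has 1 to 12 rows; each row shifts and turns the commanded pose from where the row before left it, along the tool's axes as they then stand; what a row does not reach is not made up. A row lasts 1/8 s, in which the tool goes at most 62.5 mm and 10.7 degrees, less where a joint would pass 70% of its speed; a pose out of reach is approached as far as the arm can. A call with a gripper value outside its range is refused whole. The fingers move at their own pace and stop on an object; the grip force is fixed at half the most. Time passes only in rows, so rows that do not move let the fingers close. It gives the time, the measured TCP pose, the force and the opening at its end, in the units of the state.
- bot.get_obs(): the state, without advancing time (a new reading comes with each control period).
- bot.camera(name): name is "side" or "top" or "wrist"; returns a dict with "color" (420x560x3 uint8, blue, green, red), "fx", "fy", "cx", "cy" (pixels), "k1" (the pictures are not rectified: a ray, as slopes to the right and down, at radius r is drawn at 1 + k1 r^2 times it, then the intrinsics apply), "extrinsics" (4x4, takes a point from world to camera coordinates). Camera axes: x right, y up, looking along -z (the intrinsics and any distortion apply to the point x, -y, -z); pixel columns grow to the right and rows downward; lengths in m; the calibration is good to about 2 mm. A picture is of the moment at which its call begins. There is no depth.
- bot.job_done(): hands the job in, once; it reports no verdict.
Trained networks look in the newest picture that a camera, given by its name, has taken for a name from the list of things; names that differ only in an ending like _2 or _b are one class to them, and where a whole thing is asked for, a point or a joint stands for the part that bears it (a point fixed in the world has none). Each returns a list of dicts, best first, with "conf" (0 to 1); they miss things now and then, are a little off and sometimes report something else, mostly with a low value. They report only what shows in the picture. A call takes as long as a camera call.
- bot.look_for(name, camera): "extent" ([left, top, right, bottom] in pixels, round what is visible of it).
- bot.cut_out(name, camera): "region" (420x560 bool, what is visible of it) and "extent" ([left, top, right, bottom] in pixels, round what is visible of it).
- bot.spot_point(name, camera): "point" ([column, row] in pixels: a listed point, or the origin of a listed thing).
The state is a dict: "clock": time; "joint_pos": joint angles; "joint_vel": joint speeds; "tau": joint torques, N m; "eef_pos": TCP position; "tool_rot": TCP orientation; "ft_force": force on the tool from outside, world axes, zero at the start; "ft_torque": the same for the moment, N m; "grip_width": finger opening in m.
Only numpy, scipy, OpenCV 4.12 (cv2) and the standard library are available. Lean on these libraries where they do the work, as an engineer would, in place of code of your own. Each camera call takes 0.05 s, during which the arm holds its last target.

## Working session

There is one attempt and no reset: what is moved stays moved. The work goes in short steps, Python scripts to look and compute and a shell command to move; the robot and the scene stay as the last step left them, time stands still between calls to the robot, and variables do not carry over. Pictures are saved under pics/ and viewed, and the job is handed in when it is done.

```bash
mkdir -p pics
python3 - <<'E'
from workcell import bot
import cv2
o=bot.get_obs()
print({k:(v if not hasattr(v,'__len__') else [round(float(a),4) for a in v]) for k,v in o.items()})
for c in ["side","top","wrist"]:
    r=bot.camera(c); cv2.imwrite(f"pics/a_{c}.png",r["color"])
    print(c,r["fx"],r["fy"],r["cx"],r["cy"],r["k1"]); print(r["extrinsics"])
    for n in ["square_pot","bed","clamp","turnbuckle_center","spoke_tip","pad_left_face","pad_right_face","round_pot","cup","brush"]:
        for p in bot.spot_point(n,c)[:3]: print(c,n,p)
E
```

```text
{'clock': 0.0, 'joint_pos': [-1.2, 0.2414, 0.0037, 1.3352, -0.0, 1.5708], 'joint_vel': [-0.0012, 0.0011, 0.0009, -0.0003, 0.0001, 0.0021], 'tau': [-0.0016, -37.2318, 25.2408, 0.0171, -0.0001, -0.0], 'eef_pos': [0.1809, -0.4654, 0.2304], 'tool_rot': [-0.5832, 0.3999, -0.3986, 0.584], 'ft_force': [-0.6168, -0.9728, 1.0947], 'ft_torque': [-0.0004, -0.0534, 0.0213], 'grip_width': 0.0856487325798383}
side 483.79612414774584 483.79612414774584 270.4887422523148 210.09741475236174 -0.10314269006046603
[[-8.46657452e-01 -5.32138203e-01  3.04086206e-04  3.98442294e-01]
 [ 3.33379685e-01 -5.29977527e-01  7.79731881e-01 -2.63202481e-01]
 [-4.14763963e-01  6.60267183e-01  6.26113490e-01 -1.32290367e+00]
 [ 0.00000000e+00  0.00000000e+00  0.00000000e+00  1.00000000e+00]]
side square_pot {'point': [270.9, 185.1], 'conf': 0.98}
side bed {'point': [228.7, 237.6], 'conf': 0.59}
side clamp {'point': [247.7, 241.1], 'conf': 0.9}
side turnbuckle_center {'point': [255.8, 194.6], 'conf': 0.66}
side spoke_tip {'point': [234.7, 199.4], 'conf': 0.88}
side pad_left_face {'point': [235.1, 237.9], 'conf': 0.77}
[... 1057 characters left out ...]
0.25}
top pad_right_face {'point': [249.1, 163.3], 'conf': 0.57}
top pad_right_face {'point': [245.6, 191.3], 'conf': 0.34}
top round_pot {'point': [403.2, 217.7], 'conf': 0.77}
top round_pot {'point': [298.6, 178.2], 'conf': 0.71}
top cup {'point': [162.9, 175.5], 'conf': 0.98}
top brush {'point': [176.3, 275.8], 'conf': 0.56}
wrist 305.5764161688369 305.5764161688369 281.95417747390064 210.93769885754585 -0.014560988439150406
[[ 3.62818369e-01 -9.31859874e-01 -7.91448067e-05 -4.99702063e-01]
 [ 8.83468806e-01  3.44004384e-01 -3.18031213e-01  4.17485811e-02]
 [ 2.96387752e-01  1.15317644e-01  9.48080240e-01 -3.79659831e-01]
 [ 0.00000000e+00  0.00000000e+00  0.00000000e+00  1.00000000e+00]]
```

View pics/a_side.png

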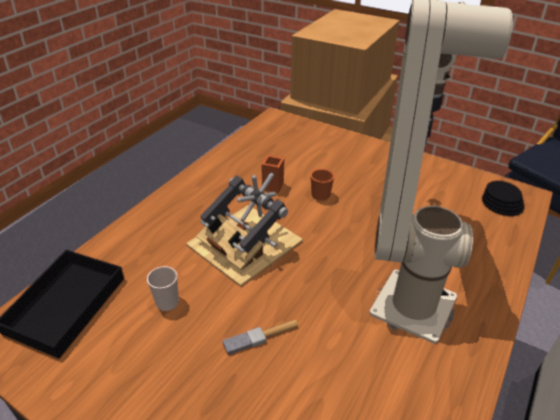

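View pics/a_top.png

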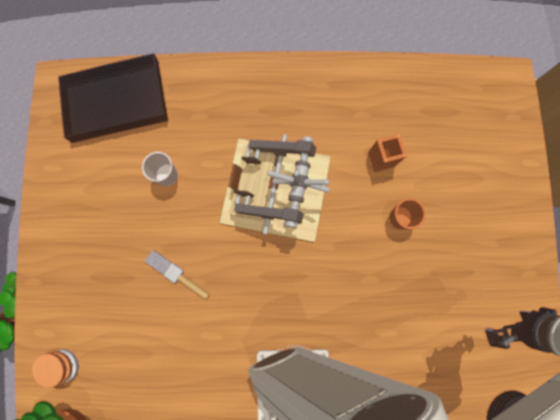

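View pics/a_wrist.png

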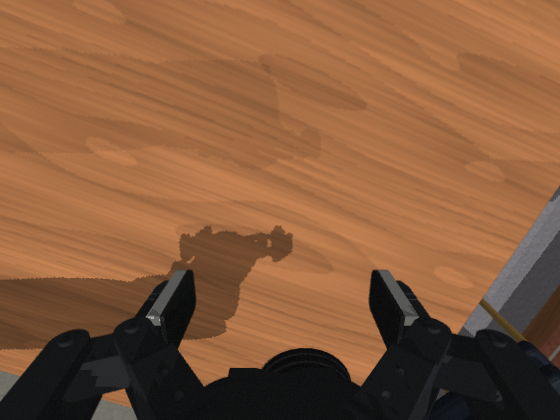

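The side view shows the clamp at about (245,240). In the top view the clamp is at (275,190), the square pot (390,152), the round pot (408,214), the cup (158,168) and the brush (177,275). Next I'll fit the pot and clamp poses using both cameras.

```bash
cat > h.py <<'E'
import numpy as np, cv2
from workcell import bot
from scipy.spatial.transform import Rotation as R
from scipy.optimize import least_squares, minimize
def proj(c,P):
    P=np.atleast_2d(P); E=np.array(c["extrinsics"]); q=P@E[:3,:3].T+E[:3,3]
    x=q[:,0]/-q[:,2]; y=-q[:,1]/-q[:,2]; s=1+c["k1"]*(x*x+y*y)
    return np.c_[c["fx"]*x*s+c["cx"],c["fy"]*y*s+c["cy"]]
def ray(c,uv):
    x=(uv[0]-c["cx"])/c["fx"]; y=(uv[1]-c["cy"])/c["fy"]; a,b=x,y
    for _ in range(20): s=1+c["k1"]*(a*a+b*b); a,b=x/s,y/s
    E=np.array(c["extrinsics"]); d=E[:3,:3].T@np.array([a,-b,-1]); o=-E[:3,:3].T@E[:3,3]
    return o,d/np.linalg.norm(d)
def onz(c,uv,z):
    o,d=ray(c,uv); return o+d*(z-o[2])/d[2]
def clampT(x,y,yaw):
    T=np.eye(4); T[:3,:3]=R.from_euler('z',yaw).as_matrix(); T[:3,3]=[x,y,0]; return T
BED=np.eye(4); BED[:3,:3]=R.from_euler('x',-23,degrees=True).as_matrix(); BED[:3,3]=[0,.075,.06]
def tf(T,P): return np.atleast_2d(P)@T[:3,:3].T+T[:3,3]
def save(name,img,box=None,k=1):
    if box: img=img[box[1]:box[3],box[0]:box[2]]
    cv2.imwrite(f"pics/{name}.png",cv2.resize(img,None,fx=k,fy=k,interpolation=cv2.INTER_CUBIC))
E
python3 - <<'E'
from h import *
o=bot.get_obs(); print(R.from_quat(o["tool_rot"]).as_matrix().round(3))
C={c:bot.camera(c) for c in ["side","top"]}
m={}
for c in C:
    r=bot.cut_out("square_pot",c); print(c,r[0]["conf"],r[0]["extent"]); m[c]=r[0]["region"].astype(np.uint8)
def iou(p):
    t=0
    for c in C:
        B=np.array([[sx*.032,sy*.032,z] for sx in(-1,1) for sy in(-1,1) for z in(0,.11)])
        uv=proj(C[c],tf(clampT(*p),B)); h=cv2.convexHull((uv*16).astype(np.int32))
        im=np.zeros((420,560),np.uint8); cv2.fillConvexPoly(im,h,1,cv2.LINE_8,4)
        t+=(im&m[c]).sum()/(im|m[c]).sum()
    return -t
best=None
p0=onz(C["top"],(380,157.6),0)
for yaw in np.radians([-40,-20,0,20,40]):
    r=minimize(iou,[p0[0],p0[1],yaw],method="Nelder-Mead",options=dict(initial_simplex=[[p0[0],p0[1],yaw],[p0[0]+.01,p0[1],yaw],[p0[0],p0[1]+.01,yaw],[p0[0],p0[1],yaw+.2]]))
    print(r.x,np.degrees(r.x[2]),r.fun)
save("b_top",C["top"]["color"],(200,120,440,260),3.3)
save("b_side",C["side"]["color"],(170,140,350,290),4)
for n in ["round_pot","cup","brush"]: 
    for c in C:
        for q in bot.spot_point(n,c)[:1]: print(n,c,onz(C[c],q["point"],0).round(3))
E
```

```text
[[ 0.362  0.     0.932]
 [-0.932 -0.     0.362]
 [ 0.    -1.    -0.   ]]
side 0.87 [262.2, 155.5, 283.8, 194.2]
top 0.83 [367.7, 133.5, 407.5, 170.1]
[ 0.63115621 -0.26497952 -0.7609872 ] -43.601354923332565 -1.5347322649616961
[ 0.62839643 -0.26805065  0.25943512] 14.864537475197508 -1.7680372564624045
[ 0.62842933 -0.26829866  0.26048887] 14.924913127498876 -1.765275088225178
[ 0.62793226 -0.26820435  0.26024245] 14.91079390062885 -1.7643244639628004
[ 0.62839189 -0.26806604  0.25983793] 14.887616919330657 -1.7680372564624045
round_pot side [ 0.466 -0.314  0.   ]
round_pot top [ 0.455 -0.328  0.   ]
cup side [0.6  0.34 0.  ]
cup top [0.585 0.355 0.   ]
brush side [0.312 0.317 0.   ]
brush top [0.299 0.314 0.   ]
```

View crops.

View pics/b_top.png

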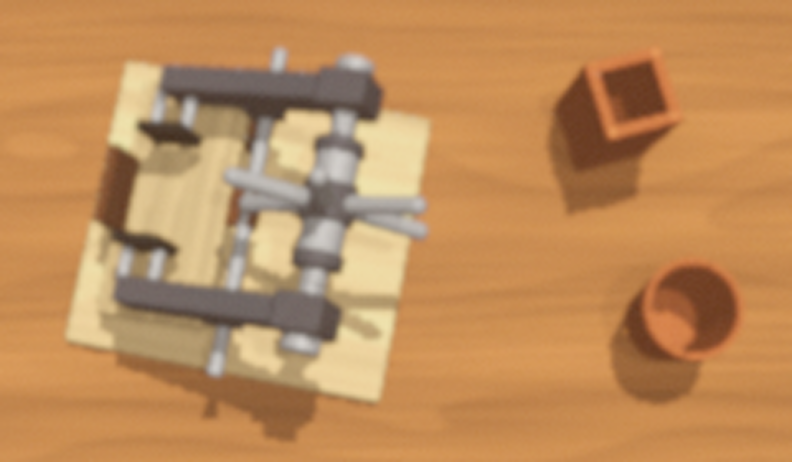

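View pics/b_side.png

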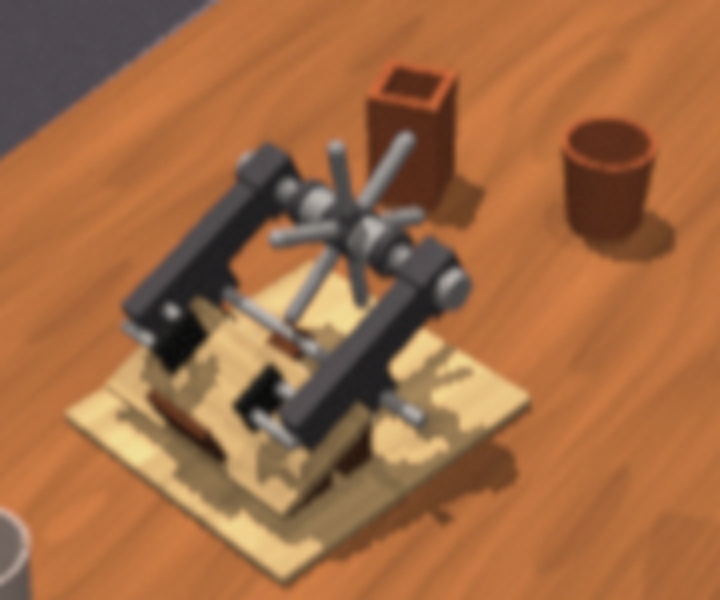

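Run:
```python
from h import *
C={c:bot.camera(c) for c in ["side","top"]}
cor={(1,1):(125,62),(1,-1):(430,118),(-1,-1):(380,402),(-1,1):(67,340)}
obs=[("top",k,(v[0]/3.3+200,v[1]/3.3+120)) for k,v in cor.items()]
obs+=[("side",(1,1),(68/4+170,411/4+140)),("side",(-1,1),(287/4+170,574/4+140)),("side",(-1,-1),(529/4+170,401/4+140))]
def res(p):
    T=clampT(*p); 
    return np.concatenate([(proj(C[c],tf(T,[[k[0]*.125,k[1]*.135,.012]]))[0]-uv) for c,k,uv in obs])
r=least_squares(res,[.55,0,-.2]); p=r.x; print(p,np.degrees(p[2]),res(p).round(1))
T=clampT(*p)@BED; print("bed",T.round(4).tolist())
tips_side=[(336,145),(407,137),(275,238),(418,215),(290,318),(362,303)]
tips_side=np.array(tips_side)/4+[170,140]
def tips(th): a=th+np.arange(6)*np.pi/3; return tf(T,np.c_[a*0,-.150+.083*np.sin(a),.036+.083*np.cos(a)])
from scipy.spatial.distance import cdist
tt=np.c_[[230,425,425,245],[175,204,232,203]]/3.3+[200,120]
for th in np.arange(0,1.05,.05):
    d=cdist(tips_side,proj(C["side"],tips(th))).min(1); e=cdist(tt,proj(C["top"],tips(th))).min(1)
    print(round(th,2),d.mean().round(2),e.mean().round(2))
np.save("clamp.npy",p)
```

```text
[ 0.53891168  0.03922164 -0.20546971] -11.77254744533227 [ 0.  -0.4  0.1  0.1 -0.2 -0.1 -0.9  0.2 -0.6 -0.1 -0.3  0.6  1.6 -2.1]
bed [[0.979, 0.1878, 0.0797, 0.5542], [-0.204, 0.9011, 0.3825, 0.1126], [0.0, -0.3907, 0.9205, 0.06], [0.0, 0.0, 0.0, 1.0]]
0.0 5.82 4.57
0.05 6.87 4.84
0.1 7.92 5.16
0.15 8.67 5.5
0.2 9.35 5.79
0.25 9.79 5.81
0.3 9.89 5.86
0.35 9.5 5.78
0.4 8.62 5.6
0.45 7.57 5.35
0.5 6.51 5.19
0.55 5.47 5.18
0.6 4.44 5.28
0.65 3.46 5.18
0.7 2.61 5.02
0.75 2.28 4.9
0.8 2.21 4.82
0.85 2.33 4.76
0.9 2.87 4.75
0.95 3.84 4.54
1.0 4.85 4.42
```

```bash
cat >> h.py <<'E'
def overlay(c,T,th,pots=()):
    im=c["color"].copy()
    def seg(P,col):
        uv=proj(c,P); 
        for a,b in zip(uv[:-1],uv[1:]): cv2.line(im,tuple((a*16).astype(int)),tuple((b*16).astype(int)),col,1,cv2.LINE_AA,4)
    B=T@BED
    f=lambda hx,hy,z:[[hx,hy,z],[-hx,hy,z],[-hx,-hy,z],[hx,-hy,z],[hx,hy,z]]
    seg(tf(T,f(.125,.135,.012)),(0,255,0))
    seg(tf(B,f(.1,.05,0)),(255,255,0))
    for k in range(6):
        a=th+k*np.pi/3; seg(tf(B,[[0,-.15,.036],[0,-.15+.085*np.sin(a),.036+.085*np.cos(a)]]),(0,0,255) if k==0 else (255,0,255))
    seg(tf(B,[[-.05,-.15,.036],[.05,-.15,.036]]),(0,255,255))
    x=.045-.00573*th
    for s in (1,-1): seg(tf(B,[[s*x,-.026,.016],[s*x,.018,.016],[s*x,.018,.056],[s*x,-.026,.056],[s*x,-.026,.016]]),(255,0,0))
    for P in pots:
        for z in (0,.11): seg(tf(P,f(.032,.032,z)),(255,255,255))
    return im
E
python3 - <<'E'
from h import *
T=clampT(*np.load("clamp.npy")); P=clampT(.6284,-.268,.26)
save("c_top",overlay(bot.camera("top"),T,.8,[P]),(200,120,440,260),3.3)
save("c_side",overlay(bot.camera("side"),T,.8,[P]),(170,140,350,290),4)
E
```

```text
(no output)
```

View pics/c_top.png

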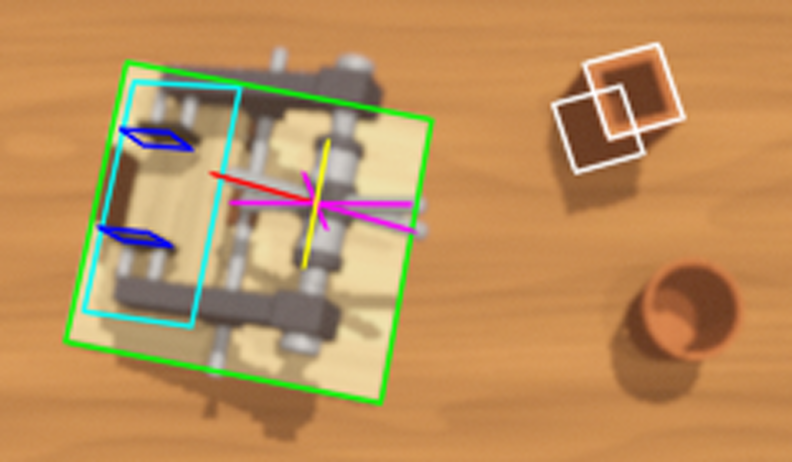

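View pics/c_side.png

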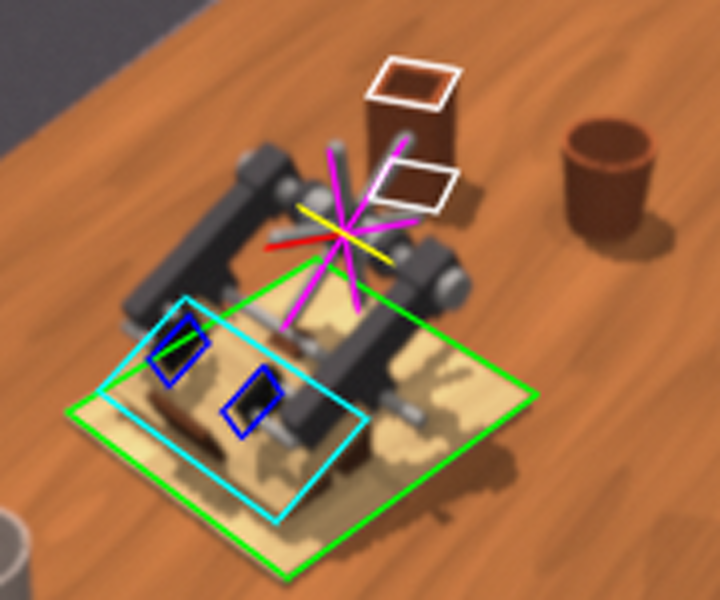

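Run:
```python
from h import *
C={c:bot.camera(c) for c in ["side","top"]}
cor={(1,1):(125,62),(1,-1):(430,118),(-1,-1):(380,402),(-1,1):(67,340)}
t=lambda v:np.array([v[0]/3.3+200,v[1]/3.3+120]); s=lambda v:np.array([v[0]/4+170,v[1]/4+140])
foot=[("top",k,t(v)) for k,v in cor.items()]
foot+=[("side",(1,1),s((68,411))),("side",(-1,1),s((287,574))),("side",(-1,-1),s((529,401)))]
bed=[("side",(-.1,.05,0),s((287,515))),("side",(-.1,-.05,0),s((370,410)))]
# tips: index k relative to th
tips=[("side",3,(407,137)),("side",1,(290,318)),("side",0,(275,238)),("side",4,(336,145)),("side",2,(362,303)),("side",5,(418,215))]
tips_t=[("top",0,(230,175))]
def tip(th,k): a=th+k*np.pi/3; return (0,-.15+.083*np.sin(a),.036+.083*np.cos(a))
M=C
def all_(p,lab):
    T=clampT(*p[:3]); B=T@BED; r=[]
    for c,k,uv in foot: r.append(proj(C[c],tf(T,[[k[0]*.125,k[1]*.135+p[4],.012]]))[0]-uv)
    for c,k,uv in bed: r.append(proj(C[c],tf(B,[k]))[0]-uv)
    for c,k,uv in lab: r.append(proj(C[c],tf(B,[tip(p[3],k)]))[0]-(s(uv) if c=="side" else t(uv)))
    return np.array(r)
# assign tips by nearest at th=.8
p=np.array([*np.load("clamp.npy"),.8,.0])
for it in range(4):
    B=clampT(*p[:3])@BED
    lab=[]
    for c,L,f in (("side",[x[2] for x in tips],s),("top",[(230,175),(245,203),(425,204),(425,232)],t)):
        for uv in L:
            d=[np.linalg.norm(proj(C[c],tf(B,[tip(p[3],k)]))[0]-f(uv)) for k in range(6)]; lab.append((c,int(np.argmin(d)),uv))
    r=least_squares(lambda q:all_(q,lab).ravel(),p,loss="soft_l1"); p=r.x
    print(p.round(4),r.cost)
print(lab); print(all_(p,lab).round(1).tolist())
# shift: clamp frame defined so that bed is at (0,75)
np.save("clamp.npy",p[:3]); T=clampT(*p[:3]); print((T@BED).round(4).tolist())
P=clampT(.6284,-.268,.26)
save("d_top",overlay(bot.camera("top"),T,p[3],[P]),(200,120,440,260),3.3)
save("d_side",overlay(bot.camera("side"),T,p[3],[P]),(170,140,350,290),4)
```

```text
[ 0.5375  0.0291 -0.2019  0.7878  0.0098] 6.193447629866463
[ 0.5375  0.0291 -0.2019  0.7878  0.0098] 6.193447629866343
[ 0.5375  0.0291 -0.2019  0.7878  0.0098] 6.193447629866343
[ 0.5375  0.0291 -0.2019  0.7878  0.0098] 6.193447629866343
[('side', 4, (407, 137)), ('side', 1, (290, 318)), ('side', 0, (275, 238)), ('side', 5, (336, 145)), ('side', 2, (362, 303)), ('side', 3, (418, 215)), ('top', 0, (230, 175)), ('top', 1, (245, 203)), ('top', 4, (425, 204)), ('top', 3, (425, 232))]
[[0.0, -0.5], [0.1, -0.3], [0.2, -0.4], [-0.6, 0.1], [-0.6, -0.2], [-0.1, 0.4], [1.5, -2.4], [-0.5, -0.6], [1.2, -0.2], [1.0, -0.7], [0.3, 0.1], [0.1, 0.1], [0.5, -0.6], [0.4, -0.0], [0.8, -0.1], [-1.1, -0.2], [-0.7, -0.2], [-0.6, 0.1], [-0.3, -0.4]]
[[0.9797, 0.1846, 0.0784, 0.5526], [-0.2005, 0.9018, 0.3828, 0.1026], [0.0, -0.3907, 0.9205, 0.06], [0.0, 0.0, 0.0, 1.0]]
```

View pics/d_top.png

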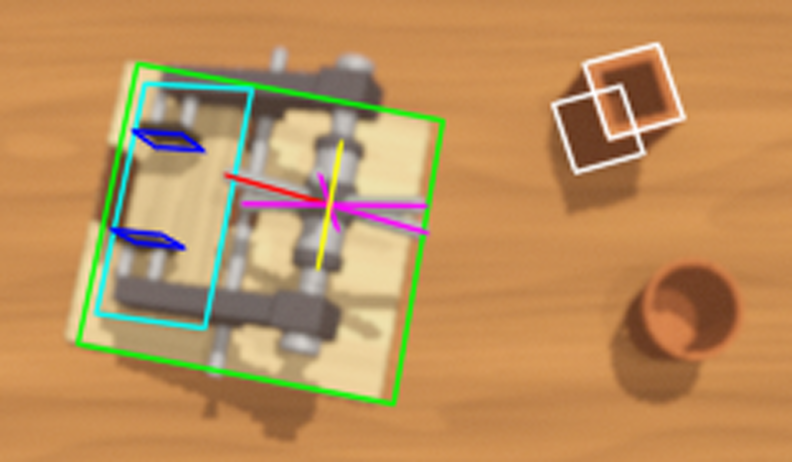

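View pics/d_side.png

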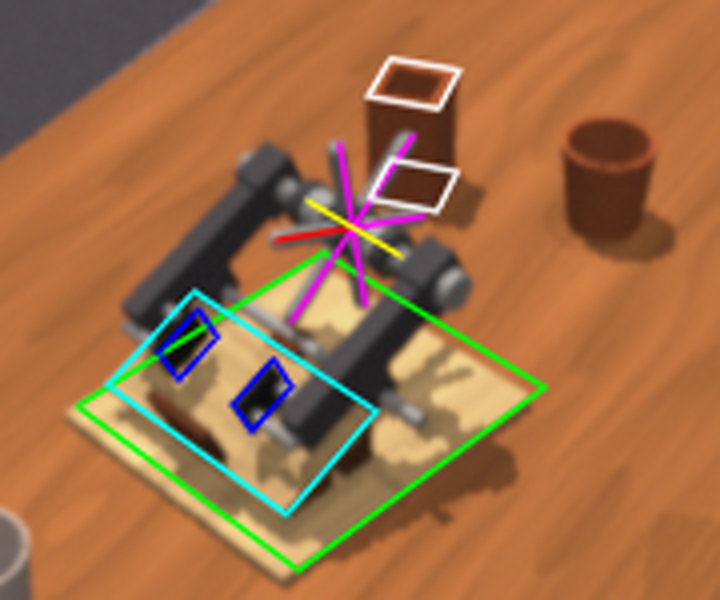

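The overlays match to about 1–2 px, so the foot is simply offset about 10 mm in clamp y. θ comes out near 0.79. I'll move above the square pot and refine with the wrist camera.

```bash
python3 -m inch '0 0 0 -2 0 49 0; 0 0 0 -2 0 49 0; 0 0 0 -2 0 49 0; 0 0 0 -2 0 49 0; 0 0 0 -2 0 49 0; 0 0 0 -2 0 49 0; 0 0 0 -2 0 49 0; 0 0 0 -2 0 49 0; 0 0 0 -3 0 49 0; 0 0 0 -3 0 47 0'
python3 -m inch '0 -10.5 0 0 0 0 0; 0 -10.5 0 0 0 0 0; 0 -10.5 0 0 0 0 0; 0 -10.5 0 0 0 0 0; 0 -10.5 0 0 0 0 0; 0 -10.5 0 0 0 0 0; 0 -10.5 0 0 0 0 0; 0 -10 0 0 0 0 0; 0 0 0 0 0 0 0'
python3 - <<'E'
from h import *
o=bot.get_obs(); print(o["joint_pos"],o["clock"])
w=bot.camera("wrist")
for n in ("square_pot","clamp","turnbuckle_center"):
    print(n,[ (q["point"],q["conf"]) for q in bot.spot_point(n,"wrist")])
save("e_wrist",w["color"])
E
```

```text
clock: 3.8
eef_pos: [0.6295, -0.2678, 0.2311]
tool_rot: [0.584, -0.399, 0.399, -0.584]
ft_force: [0.2, -1.0, 0.6]
grip_width: 0.0856
clock: 4.92
eef_pos: [0.628, -0.2687, 0.2311]
tool_rot: [-0.701, -0.09, 0.09, 0.701]
ft_force: [0.4, -0.2, 0.7]
grip_width: 0.0853
[-4.04249329e-01  6.32845300e-01  6.05976653e-01  1.54433189e+00
 -9.86954099e-06  9.11236145e-01] 4.925
square_pot [([282.7, 175.5], 0.63)]
clamp []
turnbuckle_center []
```

View pics/e_wrist.png

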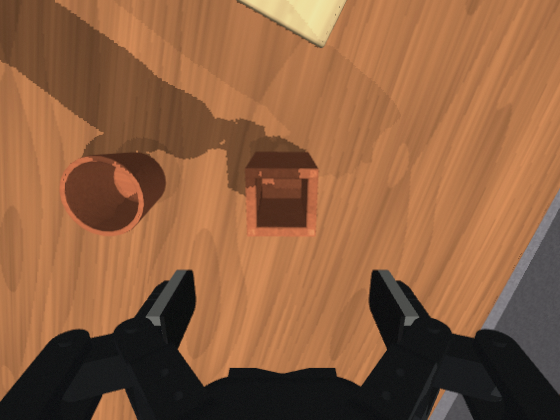

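The wrist view shows the pot rim squarely aligned, with corners near (246,168), (318,168), (317,236) and (247,236). A clamp foot corner shows at (323,46). I'll measure the rim.

Run:
```python
from h import *
w=bot.camera("wrist"); m=bot.cut_out("square_pot","wrist")[0]["region"]
print(bot.get_obs()["tool_rot"])
# rim corners at z=.11
for uv in [(246.5,168),(318,168),(317.5,236.5),(246.5,236.5)]: print(onz(w,uv,.11).round(4))
c=np.mean([onz(w,uv,.11) for uv in [(246.5,168),(318,168),(317.5,236.5),(246.5,236.5)]],0); print("centre",c)
print("foot corner",onz(w,(323,46.5),.012))
T=clampT(*np.load("clamp.npy")); print(tf(T,[[.125,-.135+.0098,.012]]))
print("extrinsic pos",ray(w,(0,0))[0])
save("e2",overlay(w,T,.79,[clampT(.6284,-.268,.26)]))
```

```text
[-0.70129923 -0.09034416  0.09038821  0.70131825]
[ 0.5895 -0.2445  0.11  ]
[ 0.6495 -0.2288  0.11  ]
[ 0.6677 -0.2907  0.11  ]
[ 0.6035 -0.3075  0.11  ]
centre [ 0.62755412 -0.2678752   0.11      ]
foot corner [ 0.63301893 -0.11766946  0.012     ]
[[ 0.63488957 -0.11860656  0.012     ]]
extrinsic pos [ 0.60689068 -0.18940212  0.37309699]
```

View pics/e2.png

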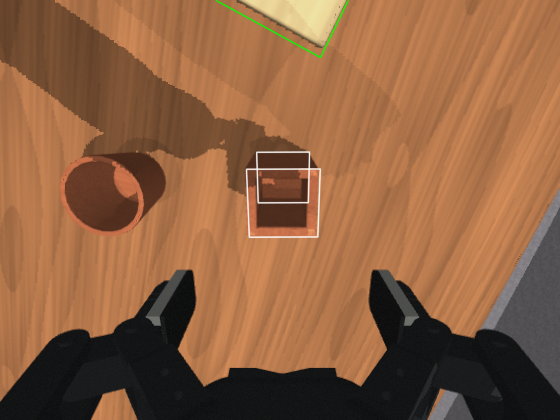

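```bash
python3 -m inch '0 0 0 0 40 0 0; 0 0 0 0 40 0 0; 0 0 0 0 40 0 0; 0 0 0 0 25 0 0; 0 0 0 0 20 0 0; 0 0 0 0 0 0 0; 0 0 0 0 0 0 1; 0 0 0 0 0 0 1; 0 0 0 0 0 0 1; 0 0 0 0 0 0 1; 0 0 0 0 0 0 1; 0 0 0 0 0 0 1'
python3 - <<'E'
from h import *
save("f_wrist",bot.camera("wrist")["color"])
E
```

```text
clock: 6.72
eef_pos: [0.6285, -0.2693, 0.068]
tool_rot: [0.702, 0.091, -0.09, -0.701]
ft_force: [-2.8, -0.1, 6.3]
grip_width: 0.0632
```

View pics/f_wrist.png

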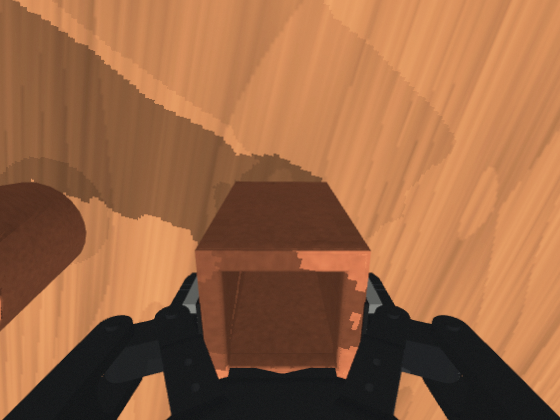

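```bash
python3 -m inch '0 0 0 0 -10 0 1; 0 0 0 0 -40 0 1; 0 0 0 0 -50 0 1; 0 0 0 0 -50 0 1; 0 0 0 0 -50 0 1; 0 0 0 0 -50 0 1; 0 0 0 0 -40 0 1; 0 8.8 0 0 0 0 1; 0 8.8 0 0 0 0 1; 0 8.8 0 0 0 0 1; 0 0 0 0 0 0 1'
cat >> h.py <<'E'
def tool():
    o=bot.get_obs(); M=np.eye(4); M[:3,:3]=R.from_quat(o["tool_rot"]).as_matrix(); M[:3,3]=o["eef_pos"]; return M
def to_target(G):
    M=tool(); d=M[:3,:3].T@(G[:3,3]-M[:3,3]); r=R.from_matrix(M[:3,:3].T@G[:3,:3]).as_rotvec(degrees=True)
    print("shift mm",(d*1000).round(1),"turn deg",r.round(2),"| clock",bot.get_obs()["clock"])
    return r,d
def placeG(B,x,y,z):
    # tool x = bed x, tool y = -bed z, tool z = x cross y
    G=np.eye(4); G[:3,0]=B[:3,0]; G[:3,1]=-B[:3,2]; G[:3,2]=np.cross(G[:3,0],G[:3,1]); G[:3,3]=tf(B,[[x,y,z]])[0]; return G
E
python3 - <<'E'
from h import *
B=clampT(*np.load("clamp.npy"))@BED
print(tool().round(3)); print(bot.get_obs()["joint_pos"].round(2))
w=bot.camera("wrist"); save("g_wrist",overlay(w,clampT(*np.load("clamp.npy")),.79))
to_target(placeG(B,0,-.003,.188))
E
```

```text
clock: 8.15
eef_pos: [0.6281, -0.2684, 0.3551]
tool_rot: [-0.703, 0.072, -0.07, 0.704]
ft_force: [-0.5, -0.3, -4.7]
grip_width: 0.0632
[[ 0.98  -0.002  0.2    0.628]
 [-0.2    0.001  0.98  -0.268]
 [-0.002 -1.     0.001  0.355]
 [ 0.     0.     0.     1.   ]]
[-0.4   0.71  1.06  1.93  0.    1.37]
shift mm [-147.6  121.6  419.1] turn deg [-23.04   0.1   -0.08] | clock 8.2
```

View pics/g_wrist.png

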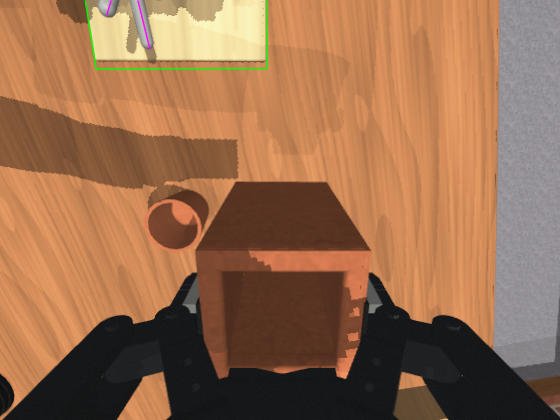

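```bash
python3 -m inch '0 0 0 -37 0 20 1; 0 0 0 -37 0 20 1; 0 0 0 -37 0 20 1; 0 0 0 -37 0 20 1; 0 0 0 0 0 0 1; 0 0 0 0 0 0 1'
python3 - <<'E'
from h import *
T=clampT(*np.load("clamp.npy"))
print(tool().round(3)); print(bot.get_obs()["joint_pos"].round(2))
w=bot.camera("wrist"); save("h_wrist",w["color"]); save("h_wrist_o",overlay(w,T,.79))
E
```

```text
clock: 8.95
eef_pos: [0.4996, -0.1605, 0.3568]
tool_rot: [0.704, -0.071, 0.072, -0.703]
ft_force: [0.7, 0.8, -5.1]
grip_width: 0.0636
[[ 0.98   0.001  0.2    0.5  ]
 [-0.2   -0.001  0.98  -0.16 ]
 [ 0.002 -1.    -0.     0.357]
 [ 0.     0.     0.     1.   ]]
[-0.31  0.28  0.38  1.67 -0.    1.46]
```

View pics/h_wrist.png

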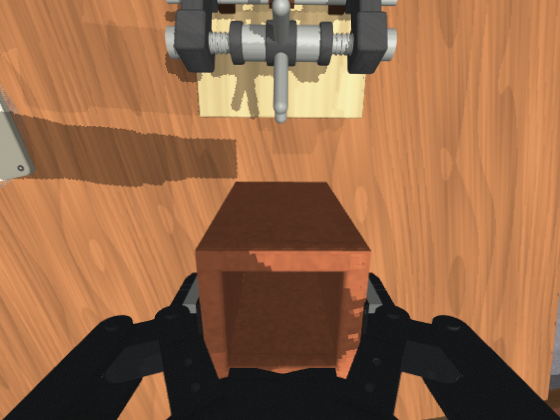

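View pics/h_wrist_o.png

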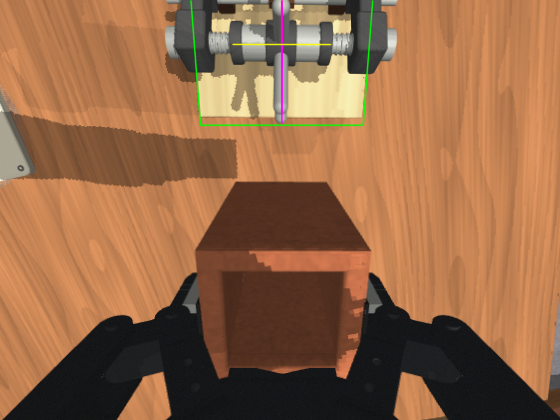

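```bash
python3 -m inch '0 0 0 0 0 45 1; 0 0 0 0 0 45 1; 0 0 0 0 0 45 1; 0 0 0 0 0 45 1; 0 0 0 0 0 45 1; 0 0 0 0 0 45 1; 0 0 0 0 0 45 1; -7.7 0 0 0 0 0 1; -7.7 0 0 0 0 0 1; -7.6 0 0 0 0 0 1; 0 0 0 0 0 0 1; 0 0 0 0 0 0 1'
python3 - <<'E'
from h import *
T=clampT(*np.load("clamp.npy"))
print(bot.get_obs()["joint_pos"].round(2))
to_target(placeG(T@BED,0,-.003,.188))
to_target(placeG(T@BED,0,-.003,.069))
w=bot.camera("wrist"); save("i_wrist_o",overlay(w,T,.79))
save("i_side",bot.camera("side")["color"],(120,60,400,290),2.6)
E
```

```text
clock: 10.5
eef_pos: [0.5638, 0.148, 0.3558]
tool_rot: [0.829, -0.085, 0.056, -0.55]
ft_force: [0.2, -0.5, -5.1]
grip_width: 0.063
[ 0.42  0.62  0.84  2.03 -0.32  2.24]
shift mm [ -1.9 102.7  69.3] turn deg [-0.13 -0.11 -0.04] | clock 10.5
shift mm [ -1.8 221.7  69. ] turn deg [-0.13 -0.11 -0.04] | clock 10.5
```

View pics/i_wrist_o.png

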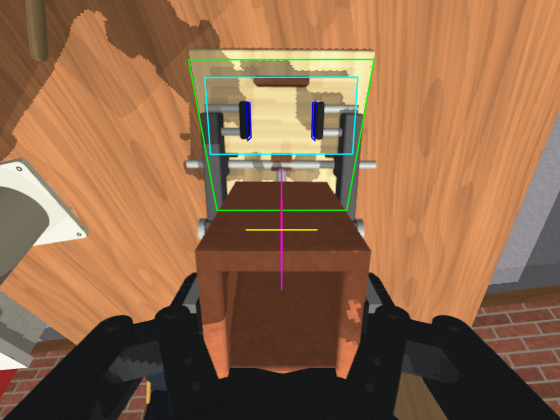

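View pics/i_side.png

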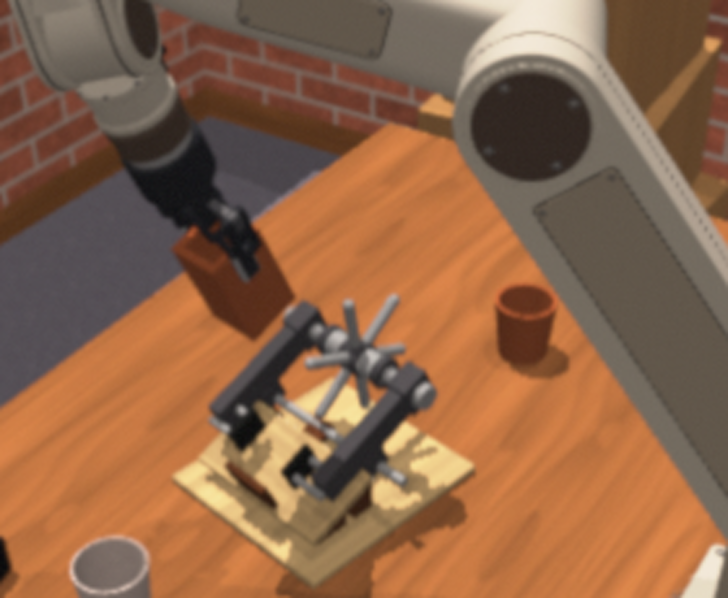

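```bash
python3 -m inch '0 0 0 0 0 35 1; 0 0 0 -2 0 34 1; 0 0 0 0 35 0 1; 0 0 0 0 35 0 1; 0 0 0 0 33 0 1; 0 0 0 0 0 0 1; 0 0 0 0 0 0 1'
python3 - <<'E'
from h import *
T=clampT(*np.load("clamp.npy"))
print(bot.get_obs()["joint_pos"].round(2),bot.get_obs()["ft_force"])
to_target(placeG(T@BED,0,-.003,.069))
w=bot.camera("wrist"); save("j_wrist_o",overlay(w,T,.79))
c=bot.camera("side"); M=tool(); P=M.copy(); P[:3,:3]=M[:3,:3]@np.array([[1,0,0],[0,0,-1],[0,1,0]]); P[:3,3]=M[:3,3]+M[:3,1]*.068
save("j_side",overlay(c,T,.79,[P]),(150,130,350,290),4)
E
```

```text
clock: 11.48
eef_pos: [0.5666, 0.1711, 0.2371]
tool_rot: [0.829, -0.084, 0.058, -0.55]
ft_force: [0.2, -0.3, -5.5]
grip_width: 0.0632
[ 0.45  0.63  0.54  1.74 -0.31  2.27] [ 0.23038329 -0.33893042 -5.49974404]
shift mm [ -0.2 121.3   1.4] turn deg [-0.17 -0.21  0.12] | clock 11.475
```

View pics/j_wrist_o.png

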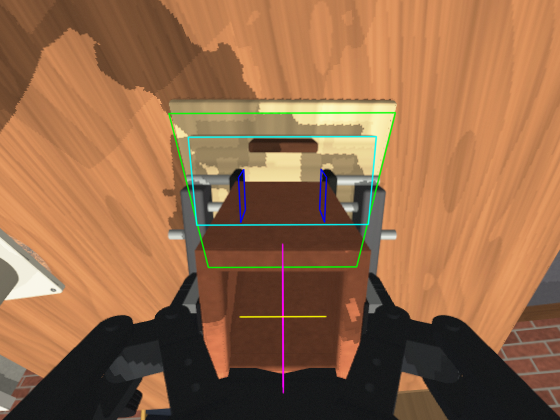

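View pics/j_side.png

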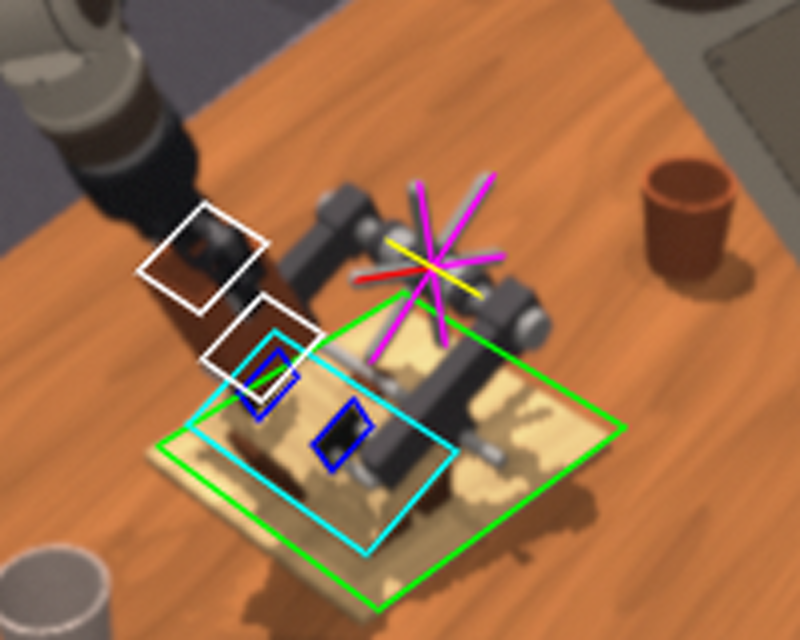

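```bash
python3 -m inch '0 0 0 0 30 1 1; 0 0 0 0 30 1 1; 0 0 0 0 30 0 1; 0 0 0 0 15 0 1; 0 0 0 0 0 0 1; 0 0 0 0 0 0 1'
python3 - <<'E'
from h import *
T=clampT(*np.load("clamp.npy"))
print(bot.get_obs()["joint_pos"].round(2),bot.get_obs()["ft_force"])
to_target(placeG(T@BED,0,-.003,.069))
w=bot.camera("wrist"); save("k_wrist",w["color"])
c=bot.camera("side"); save("k_side",c["color"],(150,130,350,290),4)
c=bot.camera("top"); save("k_top",c["color"],(200,120,340,260),4)
E
```

```text
clock: 12.32
eef_pos: [0.559, 0.1338, 0.1387]
tool_rot: [0.829, -0.084, 0.057, -0.55]
ft_force: [1.6, 0.3, -4.0]
grip_width: 0.063
[ 0.41  0.62  0.27  1.46 -0.33  2.22] [ 1.57462919  0.29951822 -4.01500884]
shift mm [-0.1 15.9 -1.7] turn deg [-0.11 -0.11  0.12] | clock 12.325
```

View pics/k_wrist.png

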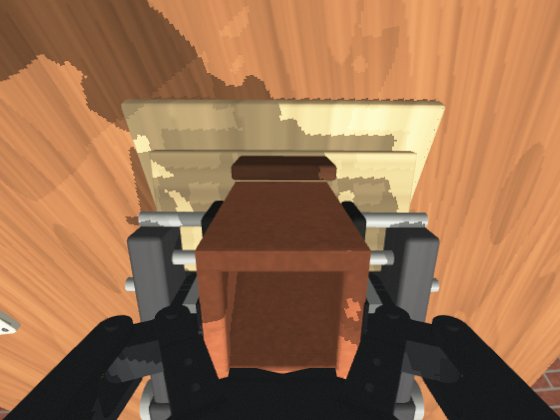

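View pics/k_side.png

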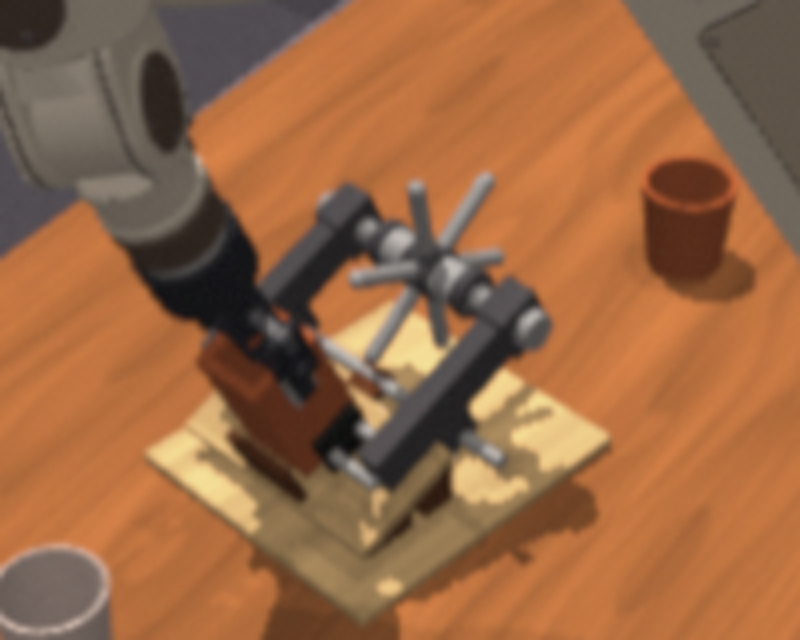

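```bash
python3 -m inch '0 0 0 0 5 -1 1; 0 0 0 0 4 0 1; 0 0 0 0 0 0 1; 0 0 0 0 0 0 1'; python3 -m inch '0 0 0 0 3 0 1; 0 0 0 0 0 0 1; 0 0 0 0 0 0 1';python3 -m inch '0 0 0 0 2 0 1; 0 0 0 0 0 0 1; 0 0 0 0 0 0 1'
```

```text
clock: 12.98
eef_pos: [0.5568, 0.1285, 0.1291]
tool_rot: [0.83, -0.085, 0.056, -0.549]
ft_force: [-0.5, -0.1, -5.0]
grip_width: 0.0635
clock: 13.35
eef_pos: [0.5566, 0.1274, 0.1264]
tool_rot: [0.83, -0.085, 0.056, -0.549]
ft_force: [0.3, 0.5, -5.0]
grip_width: 0.063
clock: 13.72
eef_pos: [0.5564, 0.1266, 0.1246]
tool_rot: [0.83, -0.085, 0.056, -0.549]
ft_force: [0.7, 0.6, -4.9]
grip_width: 0.0632
```

```bash
python3 -m inch '0 0 0 0 1.5 0 1; 0 0 0 0 0 0 1; 0 0 0 0 0 0 1'; python3 -m inch '0 0 0 0 1.5 0 1; 0 0 0 0 0 0 1; 0 0 0 0 0 0 1'
```

```text
clock: 14.1
eef_pos: [0.5565, 0.1265, 0.1239]
tool_rot: [0.829, -0.084, 0.056, -0.549]
ft_force: [-0.8, 2.9, 0.5]
grip_width: 0.0637
clock: 14.48
eef_pos: [0.5565, 0.1266, 0.1238]
tool_rot: [0.829, -0.084, 0.057, -0.55]
ft_force: [-4.5, 5.5, 6.3]
grip_width: 0.0629
```

```bash
python3 -m inch '0 0 0 0 0 0 0.3; 0 0 0 0 0 0 0.15; 0 0 0 0 0 0 0; 0 0 0 0 0 0 0; 0 0 0 0 0 0 0; 0 0 0 0 0 0 0'
python3 - <<'E'
from h import *
w=bot.camera("wrist"); save("l_wrist",w["color"])
c=bot.camera("side"); save("l_side",c["color"],(150,130,350,290),4)
E
```

```text
clock: 15.22
eef_pos: [0.5562, 0.1253, 0.1217]
tool_rot: [0.83, -0.085, 0.056, -0.549]
ft_force: [-0.2, -0.9, -0.9]
grip_width: 0.0856
```

View pics/l_wrist.png

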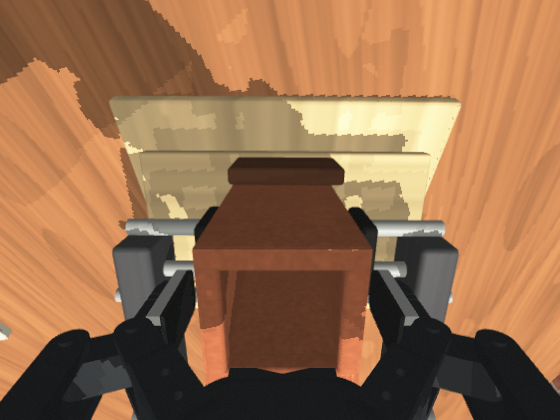

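View pics/l_side.png

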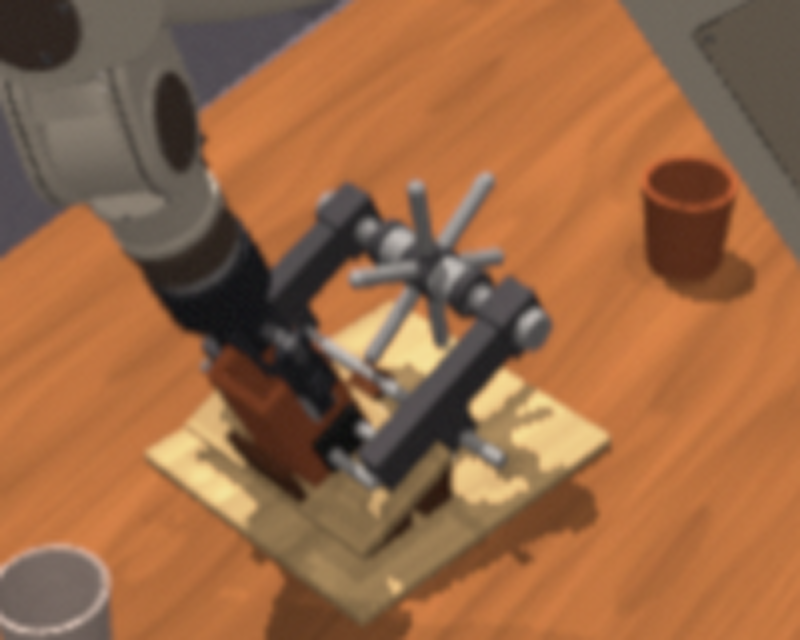

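The pot is released. It stands on the bed against the fence (fence at rows 160–185) with finger gaps on both sides. I'll back straight out along the bed normal.

```bash
python3 -m inch '0 0 0 0 -10 0 0; 0 0 0 0 -30 0 0; 0 0 0 0 -40 0 0; 0 0 0 0 -40 0 0; 0 0 0 0 -40 0 0; 0 0 0 0 0 0 0'
python3 - <<'E'
from h import *
T=clampT(*np.load("clamp.npy")); B=T@BED
print(bot.get_obs()["joint_pos"].round(2))
P=B.copy(); P[:3,3]=tf(B,[[0,.005,0]])[0]
for c in ("wrist","top","side"):
    w=bot.camera(c)
    for n in ("square_pot","spoke_tip","turnbuckle_center"): print(c,n,[(q["point"],q["conf"]) for q in bot.spot_point(n,c)][:2], proj(w,{"square_pot":P[:3,3],"spoke_tip":tf(B,[[0,-.15+.085*np.sin(.79),.036+.085*np.cos(.79)]])[0],"turnbuckle_center":tf(B,[[0,-.15,.036]])[0]}[n]).round(1))
    save("m_"+c+"o",overlay(w,T,.79,[P]),*( [] if c=="wrist" else [(150,120,350,270),4]))
E
```

```text
clock: 16.08
eef_pos: [0.5702, 0.1887, 0.273]
tool_rot: [0.828, -0.082, 0.058, -0.551]
ft_force: [-0.1, -0.7, -1.5]
grip_width: 0.0853
[ 0.47  0.65  0.68  1.85 -0.31  2.29]
wrist square_pot [([280.3, 175.5], 0.56)] [[281.2 173.3]]
wrist spoke_tip [([281.4, 275.8], 0.72)] [[281.7 282. ]]
wrist turnbuckle_center [([285.5, 295.1], 0.71), ([275.2, 315.6], 0.55)] [[281.6 298.3]]
top square_pot [([252.2, 178.5], 0.66), ([403.3, 216.4], 0.16)] [[250.5 180.5]]
top spoke_tip [([264.3, 171.3], 0.89)] [[267.8 172.6]]
top turnbuckle_center [([302.3, 184.1], 0.94)] [[299.5 181.6]]
side square_pot [([229.6, 239.3], 0.79)] [[228.  240.2]]
side spoke_tip [([236.5, 198.5], 0.7)] [[238.3 199.7]]
side turnbuckle_center [([258.8, 196.3], 0.97)] [[257.8 196.5]]
```

View pics/m_wristo.png

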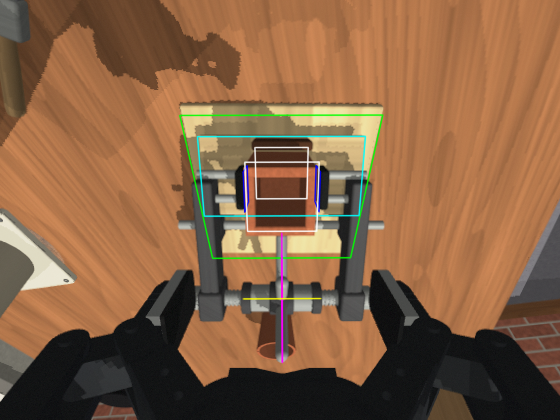

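View pics/m_sideo.png

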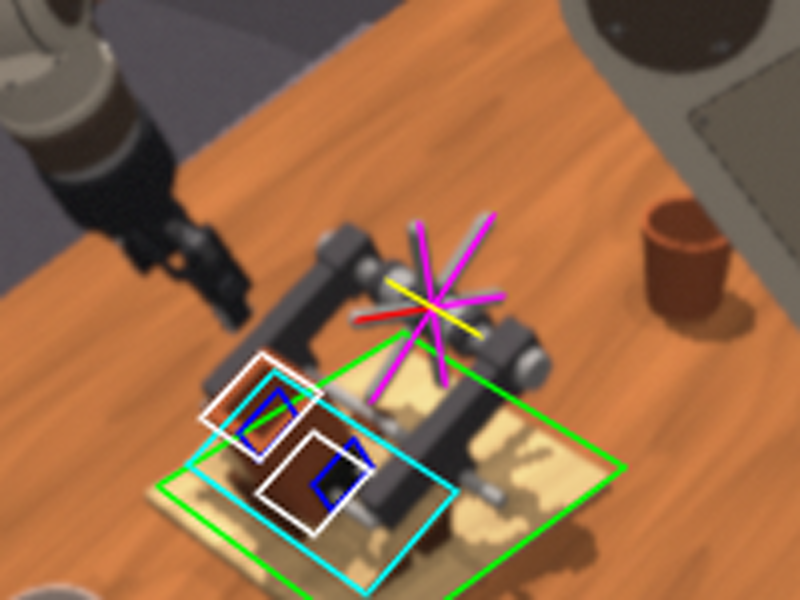

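The overlay puts the pot on the bed, centred in x and near y≈+3 to +5, with the pads still free. For the turnbuckle, I'll close the fingers, point straight down, and push the uphill spoke towards the pot.

```bash
python3 -m inch '0 0 0 0 -40 0 1; 0 0 0 0 -20 0 1; 7.7 0 0 0 0 0 1; 7.7 0 0 0 0 0 1; 7.6 0 0 0 0 0 1; 0 0 0 0 0 0 1; 0 0 0 0 0 0 1'
cat >> h.py <<'E'
def turnG(yoff,zoff,x=0):
    T=clampT(*np.load("clamp.npy")); A=tf(T@BED,[[0,-.15,.036]])[0]
    G=np.eye(4); G[:3,0]=T[:3,0]; G[:3,1]=[0,0,-1]; G[:3,2]=T[:3,1]; G[:3,3]=A+T[:3,1]*yoff+np.array([0,0,zoff])+T[:3,0]*x; return G
E
python3 - <<'E'
from h import *
print(bot.get_obs()["joint_pos"].round(2))
to_target(turnG(-.095,.14))
E
```

```text
clock: 17.55
eef_pos: [0.5735, 0.2098, 0.3246]
tool_rot: [0.704, -0.072, 0.072, -0.703]
ft_force: [0.3, -0.1, -0.6]
grip_width: 0.0
[ 0.35  0.47  0.57  1.68 -0.    2.13]
shift mm [   1.5   33.2 -328.2] turn deg [ 0.07 -0.09 -0.  ] | clock 17.55
```

```bash
python3 -m inch '0 0 0 0 0 -47 1; 0 0 0 0 0 -47 1; 0 0 0 0 0 -47 1; 0 0 0 0 0 -47 1; 0 0 0 0 0 -47 1; 0 0 0 0 0 -47 1; 0 0 0 1 0 -46 1; 0 0 0 0 0 0 1; 0 0 0 0 0 0 1'
python3 - <<'E'
from h import *
to_target(turnG(-.095,.14)); to_target(turnG(-.095,.04))
w=bot.camera("wrist"); save("n_wrist",overlay(w,clampT(*np.load("clamp.npy")),.79))
E
```

```text
clock: 18.68
eef_pos: [0.509, -0.111, 0.3239]
tool_rot: [-0.703, 0.072, -0.071, 0.704]
ft_force: [0.5, 1.3, -0.5]
grip_width: -0.0001
shift mm [-0.1 32.2 -1.1] turn deg [-0.   -0.03 -0.06] | clock 18.675
shift mm [ -0.  132.2  -1.1] turn deg [-0.   -0.03 -0.06] | clock 18.675
```

View pics/n_wrist.png

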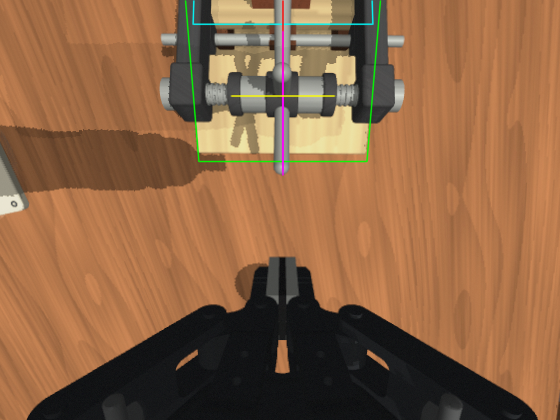

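```bash
python3 -m inch '0 0 0 0 40 0 1; 0 0 0 0 40 0 1; 0 0 0 0 30 0 1; 0 0 0 0 22 0 1; 0 0 0 0 0 0 1'
python3 -m inch '0 0 0 0 0 10 1; 0 0 0 0 0 10 1; 0 0 0 0 0 10 1; 0 0 0 0 0 10 1; 0 0 0 0 0 0 1'
python3 - <<'E'
from h import *
to_target(turnG(-.095,.04))
save("o_wrist",bot.camera("wrist")["color"])
save("o_side",bot.camera("side")["color"],(150,120,350,270),4)
E
```

```text
clock: 19.35
eef_pos: [0.5073, -0.1099, 0.1905]
tool_rot: [-0.703, 0.073, -0.069, 0.704]
ft_force: [0.4, 0.0, -0.1]
grip_width: 0.0002
clock: 19.98
eef_pos: [0.5147, -0.0882, 0.2013]
tool_rot: [0.716, -0.073, 0.078, -0.69]
ft_force: [-21.7, -41.9, 37.1]
grip_width: 0.0001
shift mm [ -1.   10.4 -24.2] turn deg [ 2.02 -0.64  0.61] | clock 19.975
```

View pics/o_wrist.png

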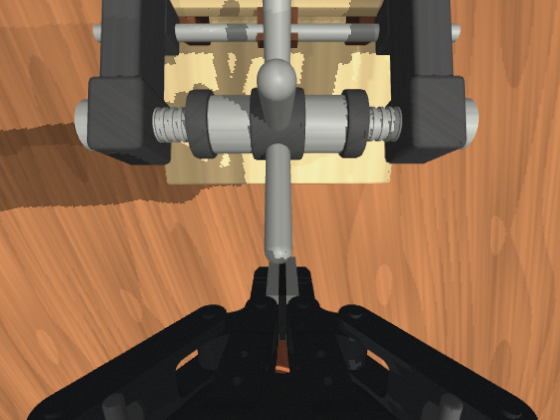

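View pics/o_side.png

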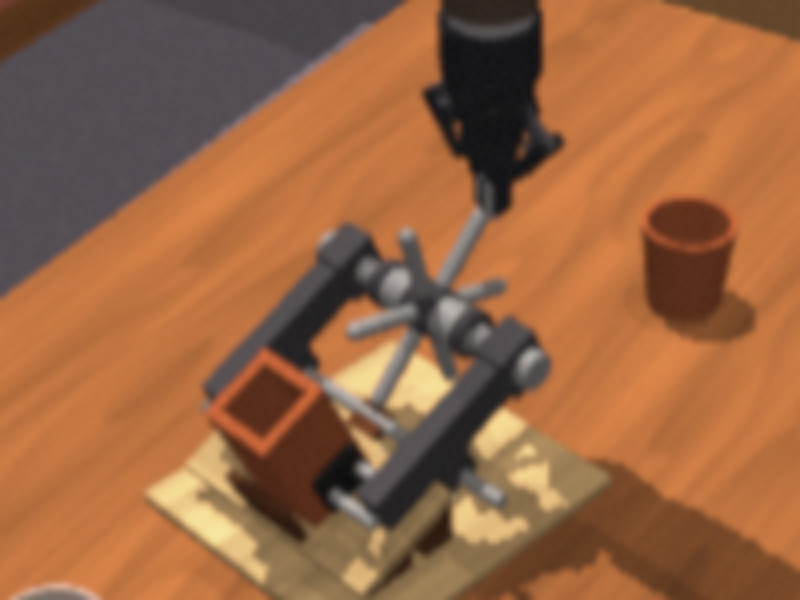

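The horizontal push jammed on the tip of the spoke at about 55 N, because the finger pressed almost along the spoke. I'll back off and push the near-upright spoke instead.

```bash
python3 -m inch '0 0 0 0 0 -10 1; 0 0 0 0 0 -20 1; 0 0 0 0 -40 -10 1; 0 0 0 0 -40 0 1; 0 0 0 0 -30 0 1; 0 0 0 0 0 0 1; 0 0 0 0 0 0 1'
python3 - <<'E'
from h import *
to_target(turnG(-.045,.12))
w=bot.camera("wrist"); save("p_wrist",overlay(w,clampT(*np.load("clamp.npy")),.79))
E
```

```text
clock: 20.95
eef_pos: [0.5083, -0.1112, 0.3023]
tool_rot: [-0.703, 0.071, -0.072, 0.704]
ft_force: [1.1, 0.1, 0.2]
grip_width: -0.0001
shift mm [ 0.4 30.6 49.3] turn deg [-0.01 -0.05  0.02] | clock 20.95
```

View pics/p_wrist.png

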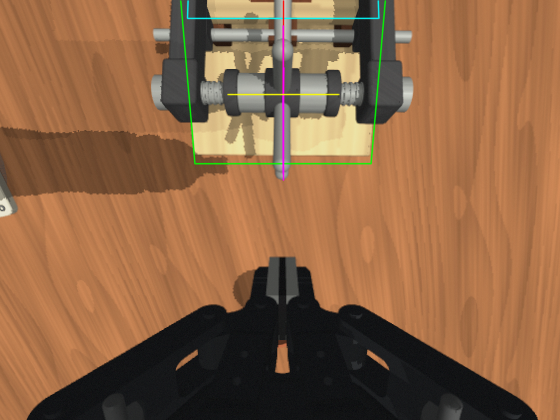

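Run:
```python
from h import *
T=clampT(*np.load("clamp.npy")); B=T@BED
w=bot.camera("wrist"); 
for th in np.arange(.5,1.6,.1):
    a=th+np.arange(6)*np.pi/3; uv=proj(w,tf(B,np.c_[a*0,-.15+.083*np.sin(a),.036+.083*np.cos(a)]))
    print(round(th,2),"-15spoke",uv[5].round(0),"-75spoke",uv[4].round(0))
save("q_side",bot.camera("side")["color"],(150,120,350,270),4)
```

```text
0.5 -15spoke [284. 108.] -75spoke [284. 186.]
0.6 -15spoke [284.  94.] -75spoke [284. 184.]
0.7 -15spoke [284.  80.] -75spoke [284. 181.]
0.8 -15spoke [284.  66.] -75spoke [284. 177.]
0.9 -15spoke [284.  52.] -75spoke [284. 172.]
1.0 -15spoke [284.  39.] -75spoke [284. 165.]
1.1 -15spoke [284.  27.] -75spoke [284. 158.]
1.2 -15spoke [284.  15.] -75spoke [284. 148.]
1.3 -15spoke [284.   5.] -75spoke [284. 138.]
1.4 -15spoke [284.  -3.] -75spoke [284. 126.]
1.5 -15spoke [284. -10.] -75spoke [284. 114.]
```

View pics/q_side.png

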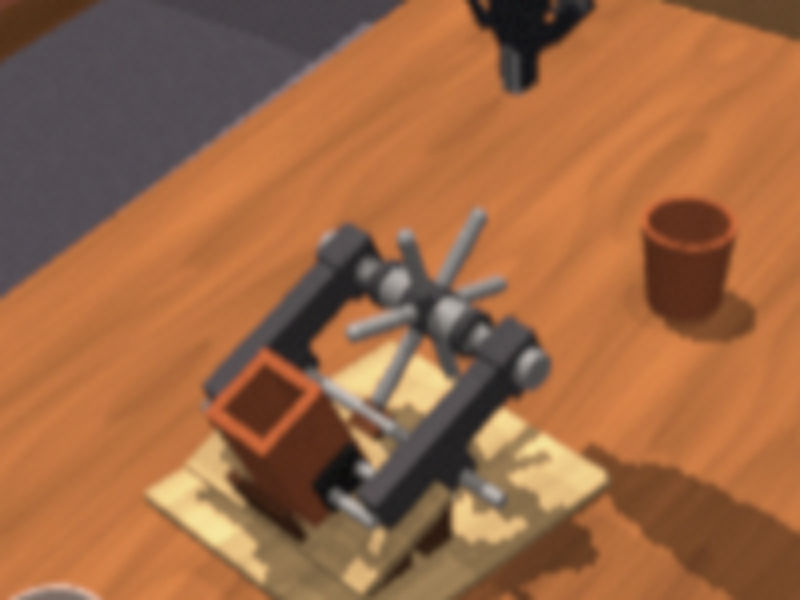

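```bash
python3 -m inch '0 0 0 0 0 40 1; 0 0 0 0 0 39 1; 0 0 0 0 0 0 1; 0 0 0 0 40 0 1; 0 0 0 0 40 0 1; 0 0 0 0 22 0 1; 0 0 0 0 0 0 1; 0 0 0 0 0 0 1'
python3 - <<'E'
from h import *
print(bot.get_obs()["ft_force"]); to_target(turnG(-.015,.048))
save("r_wrist",bot.camera("wrist")["color"])
save("r_side",bot.camera("side")["color"],(150,120,350,270),4)
E
```

```text
clock: 22.1
eef_pos: [0.5246, -0.0349, 0.2011]
tool_rot: [0.703, -0.072, 0.072, -0.703]
ft_force: [0.9, 0.8, -0.1]
grip_width: 0.0
[ 0.91342437  0.81192249 -0.08504889]
shift mm [-0.2  1.4  1.3] turn deg [ 0.   -0.12  0.05] | clock 22.1
```

View pics/r_side.png

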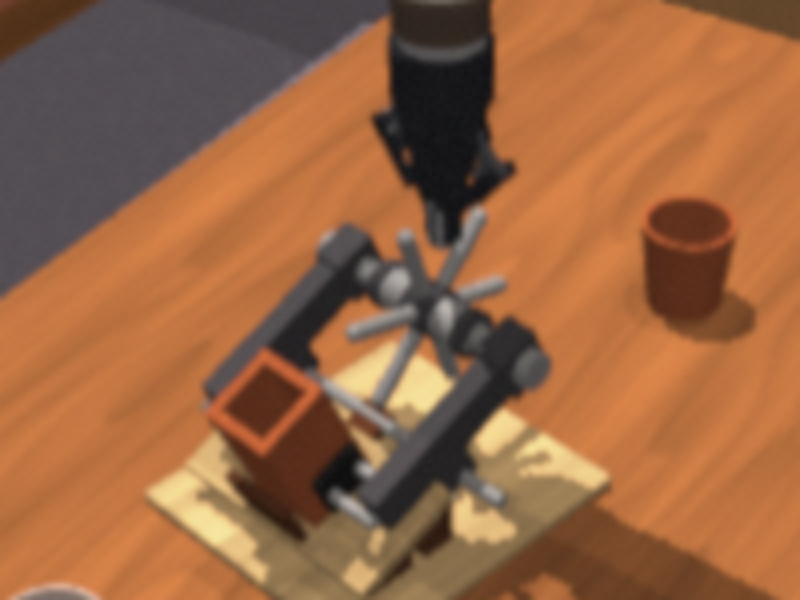

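View pics/r_wrist.png

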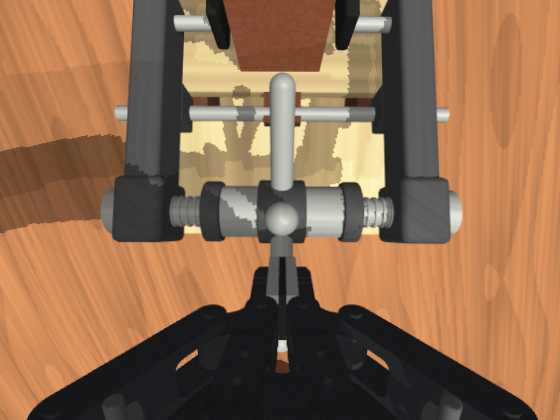

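The finger is between the spokes, just behind the upright one (tip at 282,218). I'll push it along the arc.

```bash
python3 -m inch '0 0 0 0 0 8 1; 0 0 0 0 0 6 1; 0 0 0 0 0 6 1; 0 0 0 0 0 6 1; 0 0 0 0 0 0 1'
python3 -m inch '0 0 0 0 0 6 1; 0 0 0 0 0 6 1; 0 0 0 0 3 5 1; 0 0 0 0 3 4 1; 0 0 0 0 3 3 1; 0 0 0 0 3 2 1; 0 0 0 0 0 0 1'
python3 - <<'E'
from h import *
print(bot.get_obs()["ft_force"]); to_target(turnG(.037,.036))
save("s_wrist",bot.camera("wrist")["color"])
save("s_side",bot.camera("side")["color"],(150,120,350,270),4)
E
```

```text
clock: 22.82
eef_pos: [0.5293, -0.0094, 0.2002]
tool_rot: [0.704, -0.072, 0.072, -0.703]
ft_force: [-0.2, -4.0, 0.1]
grip_width: 0.0003
clock: 23.7
eef_pos: [0.5347, 0.0167, 0.1884]
tool_rot: [-0.703, 0.072, -0.072, 0.704]
ft_force: [-0.9, -2.4, 1.5]
grip_width: 0.0001
[-0.87668115 -2.42863543  1.52487786]
shift mm [0.3 0.6 0.8] turn deg [-0.01 -0.08 -0.01] | clock 23.7
```

View pics/s_side.png

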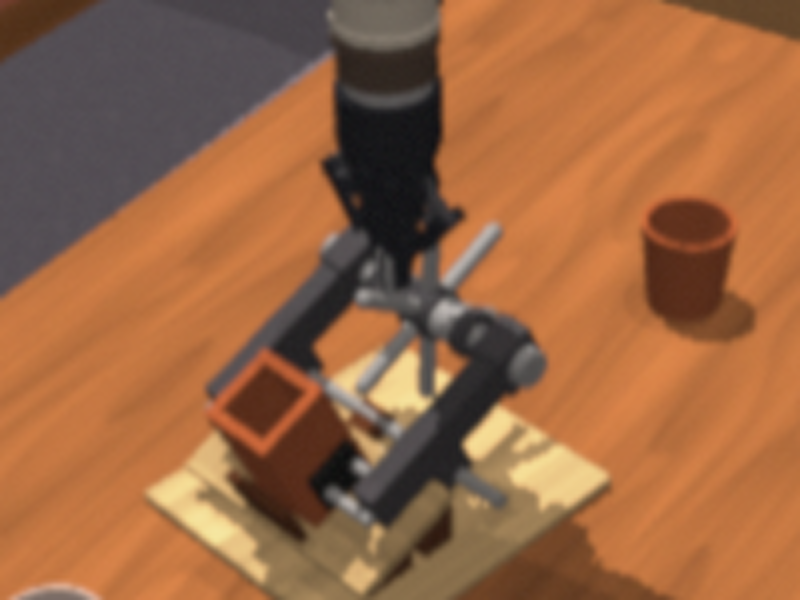

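View pics/s_wrist.png

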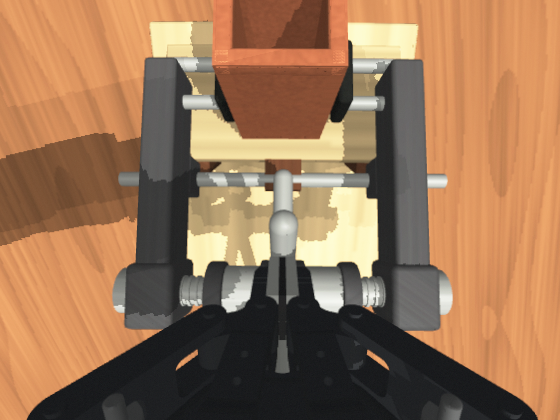

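Working well, at only about 3 N. Lifting out to re-index behind the next spoke.

```bash
python3 -m inch '0 0 0 0 -30 0 1; 0 0 0 0 -54 0 1; 0 0 0 0 0 -29 1; 0 0 0 0 0 -29 1; 0 0 0 0 0 0 1; 0 0 0 0 0 0 1'
cat >> h.py <<'E'
def thscan(c,ths):
    B=clampT(*np.load("clamp.npy"))@BED; w=bot.camera(c)
    for th in ths:
        a=th+np.arange(6)*np.pi/3; wa=(np.degrees(a)+23+180)%360-180
        uv=proj(w,tf(B,np.c_[a*0,-.15+.083*np.sin(a),.036+.083*np.cos(a)]))
        print(round(th,2),{int(round(x)):(int(u),int(v)) for x,(u,v) in sorted(zip(wa,uv)) if abs(x)<95})
    return w
E
python3 - <<'E'
from h import *
to_target(turnG(-.02,.12))
w=thscan("wrist",np.arange(1.3,2.1,.1)); save("t_wrist",w["color"])
E
```

```text
clock: 24.55
eef_pos: [0.5233, -0.0395, 0.2723]
tool_rot: [-0.703, 0.072, -0.072, 0.704]
ft_force: [0.7, -0.8, -0.1]
grip_width: 0.0001
shift mm [0.2 0.6 1. ] turn deg [-0.09 -0.07  0.01] | clock 24.55
1.3 {-83: (282, 271), -23: (282, 253), 37: (282, 126)}
1.4 {-77: (282, 274), -17: (283, 244), 43: (282, 115)}
1.5 {-71: (282, 276), -11: (283, 234), 49: (282, 105)}
1.6 {-65: (282, 277), -5: (283, 223), 55: (282, 97)}
1.7 {-60: (282, 278), 0: (283, 211), 60: (282, 91)}
1.8 {-54: (282, 278), 6: (283, 198), 66: (282, 86)}
1.9 {-48: (282, 276), 12: (283, 184), 72: (282, 82)}
2.0 {-42: (282, 273), 18: (283, 170), 78: (282, 80)}
```

View pics/t_wrist.png

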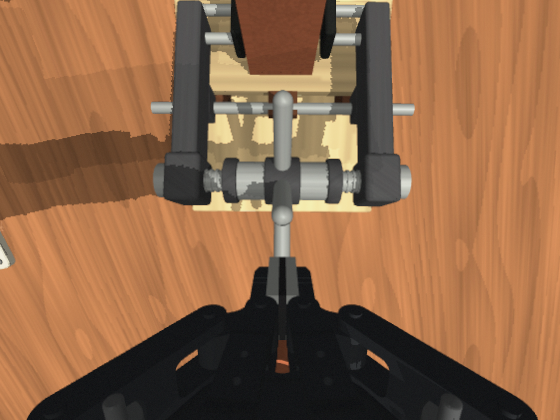

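```bash
python3 -m inch '0 0 0 0 0 -4 1; 0 0 0 0 40 0 1; 0 0 0 0 32 0 1; 0 0 0 0 0 0 1; 0 0 0 0 0 8 1; 0 0 0 0 0 6 1; 0 0 0 0 0 6 1; 0 0 0 0 0 6 1; 0 0 0 0 0 0 1'
python3 -m inch '0 0 0 0 0 6 1; 0 0 0 0 0 6 1; 0 0 0 0 0 6 1; 0 0 0 0 0 4 1; 0 0 0 0 3 5 1; 0 0 0 0 3 4 1; 0 0 0 0 3 3 1; 0 0 0 0 3 2 1; 0 0 0 0 0 0 1'
python3 - <<'E'
from h import *
to_target(turnG(.037,.036))
save("u_wrist",bot.camera("wrist")["color"])
E
```

```text
clock: 25.72
eef_pos: [0.5281, -0.0188, 0.2016]
tool_rot: [0.704, -0.071, 0.072, -0.703]
ft_force: [-1.9, -3.1, -0.4]
grip_width: 0.0002
clock: 26.85
eef_pos: [0.5358, 0.0166, 0.1894]
tool_rot: [-0.703, 0.071, -0.073, 0.704]
ft_force: [-0.6, -3.8, 3.0]
grip_width: 0.0001
shift mm [-0.8  1.7  0.6] turn deg [-0.04 -0.08  0.16] | clock 26.85
```

View pics/u_wrist.png

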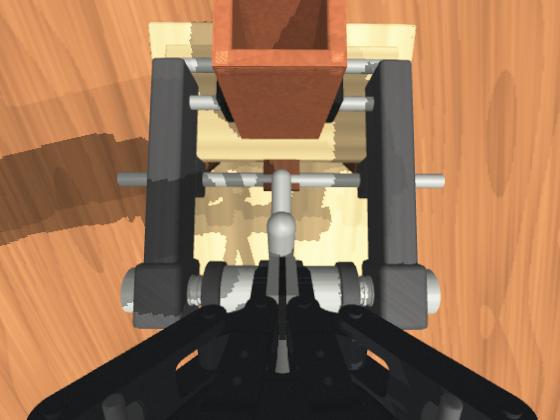

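```bash
python3 -m inch '0 0 0 0 -30 0 1; 0 0 0 0 -54 0 1; 0 0 0 0 0 -31 1; 0 0 0 0 0 -31 1; 0 0 0 0 0 0 1; 0 0 0 0 0 0 1'
python3 - <<'E'
from h import *
to_target(turnG(-.025,.048))
w=thscan("wrist",np.arange(2.5,3.1,.1)); save("v_wrist",w["color"])
E
```

```text
clock: 27.65
eef_pos: [0.5224, -0.0433, 0.2723]
tool_rot: [-0.703, 0.072, -0.072, 0.704]
ft_force: [-0.4, 0.1, 0.1]
grip_width: 0.0002
shift mm [ 0.3 72.5 -0.2] turn deg [-0.1  -0.07 -0.01] | clock 27.65
2.5 {-74: (282, 271), -14: (283, 234), 46: (283, 103)}
2.6 {-68: (282, 273), -8: (283, 223), 52: (283, 95)}
2.7 {-62: (282, 274), -2: (283, 211), 58: (283, 87)}
2.8 {-57: (282, 274), 3: (283, 198), 63: (282, 82)}
2.9 {-51: (282, 273), 9: (283, 184), 69: (282, 77)}
3.0 {-45: (283, 270), 15: (283, 170), 75: (282, 75)}
3.1 {-39: (283, 267), 21: (283, 157), 81: (282, 73)}
```

View pics/v_wrist.png

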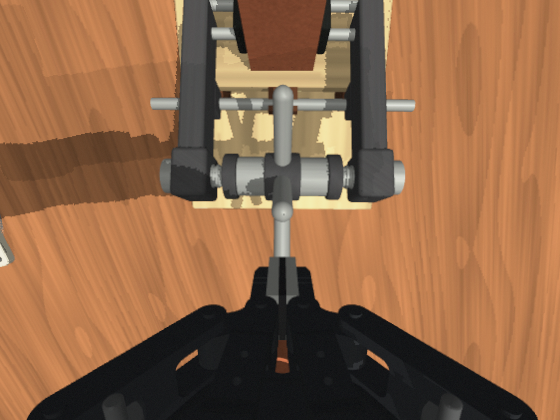

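```bash
python3 -m inch '0 0 0 0 40 0 1; 0 0 0 0 32 0 1; 0 0 0 0 0 0 1; 0 0 0 0 0 6 1; 0 0 0 0 0 6 1; 0 0 0 0 0 6 1; 0 0 0 0 0 4 1; 0 0 0 0 0 0 1; 0 0 0 0 0 -8 1; 0 0 0 0 0 -8 1; 0 0 0 0 0 0 1'
python3 -m inch '0 0 0 0 -40 0 1; 0 0 0 0 -40 0 1; 0 0 0 0 0 0 1; 0 0 0 0 0 0 1'
python3 - <<'E'
from h import *
to_target(turnG(-.025,.048))
w=thscan("wrist",np.arange(2.7,3.3,.1)); save("w_wrist",w["color"])
E
```

```text
clock: 29.08
eef_pos: [0.5238, -0.0388, 0.2009]
tool_rot: [-0.703, 0.072, -0.073, 0.704]
ft_force: [0.1, -0.1, 0.2]
grip_width: -0.0001
clock: 29.58
eef_pos: [0.5234, -0.0382, 0.28]
tool_rot: [-0.703, 0.072, -0.072, 0.704]
ft_force: [-0.9, -1.0, -1.3]
grip_width: -0.0003
shift mm [ 0.4 80.3 -5.2] turn deg [-0.01 -0.08 -0.01] | clock 29.575
2.7 {-62: (283, 274), -2: (283, 214), 58: (283, 96)}
2.8 {-57: (283, 274), 3: (283, 202), 63: (283, 90)}
2.9 {-51: (283, 273), 9: (283, 189), 69: (283, 86)}
3.0 {-45: (283, 271), 15: (283, 176), 75: (282, 83)}
3.1 {-39: (283, 268), 21: (283, 163), 81: (282, 81)}
3.2 {-94: (282, 260), -34: (283, 263), 26: (283, 150), 86: (282, 81)}
```

View pics/w_wrist.png

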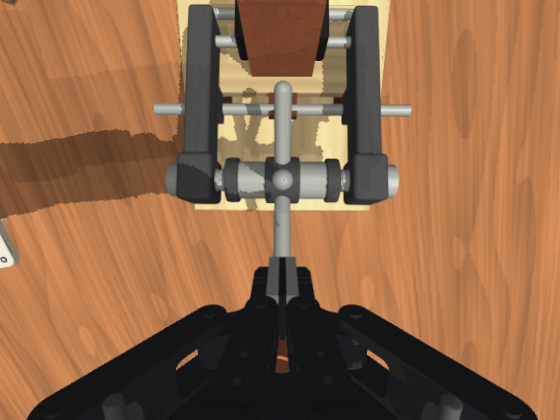

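θ≈2.97, which means about 4 mm compression if the pot is symmetric. I'll check both pads and the pot from above.

```bash
python3 -m inch '0 0 0 0 -40 0 1; 0 0 0 0 -20 30 1; 0 0 0 0 0 40 1; 0 0 0 0 0 40 1; 0 0 0 0 0 0 1; 0 0 0 0 0 0 1'
python3 - <<'E'
from h import *
T=clampT(*np.load("clamp.npy")); B=T@BED
P=B.copy(); P[:3,3]=tf(B,[[0,.004,0]])[0]
w=bot.camera("wrist"); save("x_wrist",w["color"],(160,40,410,260),3.2); save("x_wo",overlay(w,T,2.97,[P]),(160,40,410,260),3.2)
s=bot.camera("side"); save("x_side",s["color"],(150,120,350,270),4)
for n in("round_pot","cup","brush"):
  for c in("top","side"):
    C=bot.camera(c)
    for q in bot.spot_point(n,c)[:1]: print(n,c,onz(C,q["point"],0).round(3))
E
```

```text
clock: 30.38
eef_pos: [0.5452, 0.0693, 0.3391]
tool_rot: [0.704, -0.073, 0.071, -0.703]
ft_force: [0.5, 0.2, -0.1]
grip_width: 0.0002
round_pot top [ 0.46  -0.318  0.   ]
round_pot side [ 0.456 -0.308  0.   ]
cup top [0.585 0.347 0.   ]
cup side [0.595 0.337 0.   ]
brush top [0.294 0.31  0.   ]
brush side [0.31  0.311 0.   ]
```

View pics/x_wrist.png

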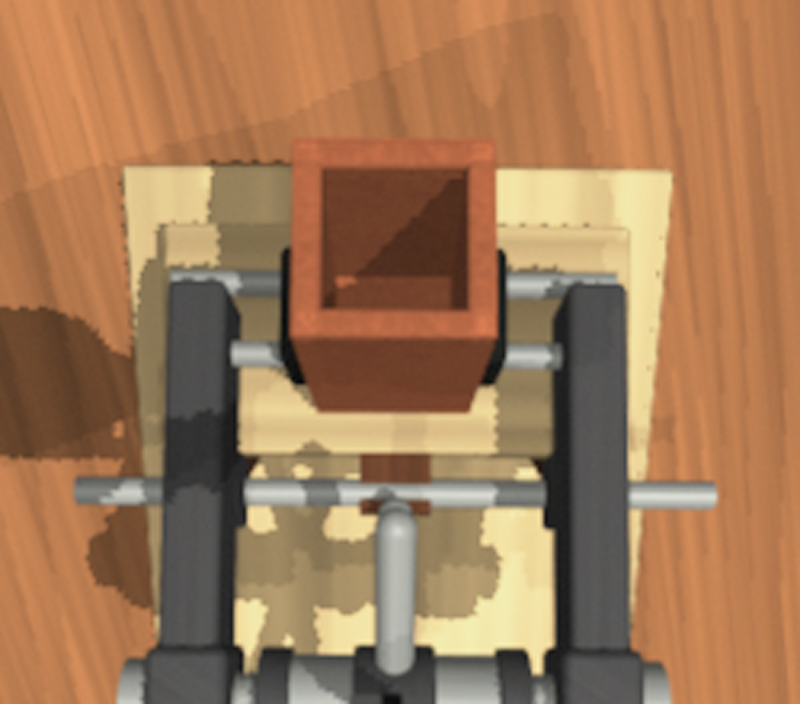

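View pics/x_wo.png

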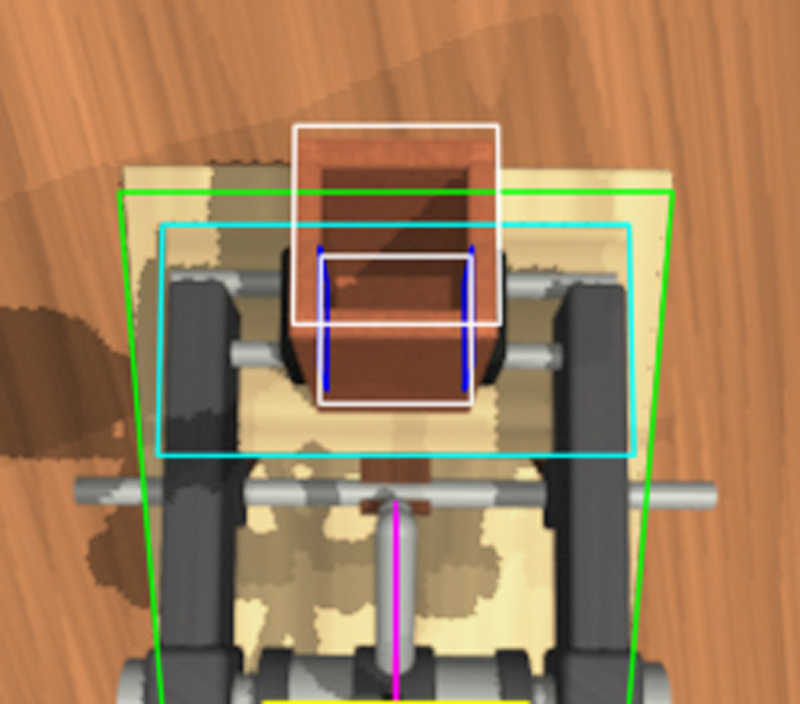

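View pics/x_side.png

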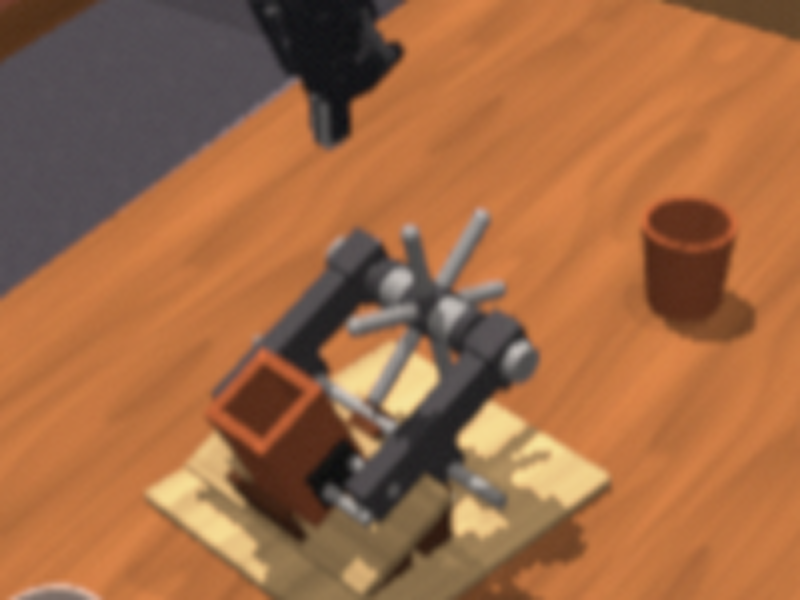

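The pads press both sides of the pot, with visible rod lengths of about 58 px on the left and 60 px on the right. The pot is centred to within about 1 mm, and the bystanders show no real change. The hand is clear at z 0.34, so I'm handing in.

Run:
```python
from workcell import bot
print(bot.get_obs()["ft_force"],bot.get_obs()["clock"]); print(bot.job_done())
```

```text
[0.24602284 0.41694429 0.45973646] 31.075
the job is handed in; nothing more can be done
None
```

I stood the square pot on the sloping bed, let go of it, and turned the turnbuckle with closed fingertips in three spoke pushes. Then I lifted the hand clear and handed the job in at about 31 s; no verdict is reported.

- **Pot:** It stands flat on the wood between the pads, within about 1 mm of centre along bed x. Along bed y it is at about +1 to +4 mm; the exact value and any slight tilt (about 0.01–0.02 rad) are at the limit of what the pictures resolve.
- **Pads:** I never measured pad travel directly. The final turnbuckle angle, read from the spoke tips, is about 2.97 rad. That works out to roughly 4 mm of push-back on each pad, slightly under half travel. The visible rod lengths on the two sides matched (58 and 60 px).
- **Bystanders:** The round pot, cup and brush appeared within about 10 mm of where they started, which is about the noise of the point finder, and nothing came near them.
- **One thing went wrong:** My first push met a low spoke end-on and jammed at about 60 N, turning it only about 0.1 rad. I backed off and pushed a near-upright spoke instead, at 3–5 N. The jam left no visible harm, and the hand is clear of everything.

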